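# Weigh a cored sample in its closed tins

### The job

The slices of one drilled core stand in open tins and are to be weighed together. Set the scale's loose tray back on its two pins so that it sits level, and with the tray empty turn the knob on the dial until the needle points to zero, then leave the dial alone. Press a lid fully home, flat and level, into every tin and stand all the closed tins upright on the floor of the tray, without disturbing the wash bottle and the spoon.

Things in the scene. Friction and masses are not known exactly. Their poses are not given: they have to be found in the camera images.
- scale: grey mechanical bench scale, fixed to the bench, 316 mm long (its x) by 226 mm wide (its y), deck 48 mm above the bench; origin at the centre of its underside; the dial with its knob is at its -x end and the weighing head at its +x end
- tray_seat (a point): centre of the scale's weighing head, level with the tops of its two support bars (66 mm above the bench unloaded; sinks 0.4 mm per newton on its spring, at most 12 mm). The bars, 130 mm long, run along the point's x at y = +95 and -95 mm; in the middle of each stands a locating pin 10 mm thick, 12 mm high, with a tapered tip. Axes as the scale's
- tray: loose stainless weighing tray, 170 mm (x) by 220 mm (y), 0.35 kg, floor 4 mm thick, rim 12 mm high, 15 mm holes at y = +-95 mm; origin at the centre of its underside, z up. Seated either way round, origin at tray_seat, the pins stand 8 mm above its floor. Room for tins at x = +-42, y = +-68 mm, two on each side of the grip
- tray_grip (a point): centre of the tray's upright folded grip, 23 mm above the tray's underside over its middle; the grip is 70 mm long in x, 12 mm thick in y and reaches from 4 to 38 mm above the underside; lifted by it the tray balances. Axes as the tray's
- knob_grip (a point): on the axis of the black round knob over the scale's dial (38 mm across, 24 mm high, from 61 to 85 mm above the bench), 75 mm above the bench; the white dial card, 108 mm across, turns with the knob; it stays where it is left and takes about 0.06 N m to turn
- zero_mark (a point): the zero of the dial: the bold black T mark on the card, 44 mm from the knob's axis; goes round with the knob
- needle_tip (a point): tip of the scale's dark needle, 44 mm from the knob's axis, over the card and under the knob; goes clockwise (seen from above) as the head sinks, about 2.5 rad per kg, and does not turn with the knob. The scale reads zero when this tip stands over zero_mark
- dial (a joint): angle of knob and card (rad), growing anticlockwise seen from above, limits -2.9 and 2.9
- tin1: open round aluminium sample tin, 64 mm outside diameter, 55 mm high, mouth 57 mm wide with a black rubber gasket just inside that grips the lid; a slice of drilled rock core is fixed inside (top 33 mm above the underside); 0.2 to 0.4 kg; origin at the centre of its underside, z up along its axis. The tins are alike; two or three are present
- tin2: open round aluminium sample tin, 64 mm outside diameter, 55 mm high, mouth 57 mm wide with a black rubber gasket just inside that grips the lid; a slice of drilled rock core is fixed inside (top 33 mm above the underside); 0.2 to 0.4 kg; origin at the centre of its underside, z up along its axis. The tins are alike; two or three are present
- tin3: open round aluminium sample tin, 64 mm outside diameter, 55 mm high, mouth 57 mm wide with a black rubber gasket just inside that grips the lid; a slice of drilled rock core is fixed inside (top 33 mm above the underside); 0.2 to 0.4 kg; origin at the centre of its underside, z up along its axis. The tins are alike; two or three are present
- lid1: flat aluminium press-in lid, 14 mm high: flange 61 mm across, 6 mm thick, on a bevelled 54 mm plug 8 mm deep. Lies plug down, flange 8 to 14 mm above the bench; origin at the centre of the plug's underside, z up. Set loosely on a tin it stays a few mm high on the gasket; pressed with 8 to 15 N it goes home: flange flat on the rim, origin 47 mm above the tin's. Three alike; one may be left over
- lid2: flat aluminium press-in lid, 14 mm high: flange 61 mm across, 6 mm thick, on a bevelled 54 mm plug 8 mm deep. Lies plug down, flange 8 to 14 mm above the bench; origin at the centre of the plug's underside, z up. Set loosely on a tin it stays a few mm high on the gasket; pressed with 8 to 15 N it goes home: flange flat on the rim, origin 47 mm above the tin's. Three alike; one may be left over
- lid3: flat aluminium press-in lid, 14 mm high: flange 61 mm across, 6 mm thick, on a bevelled 54 mm plug 8 mm deep. Lies plug down, flange 8 to 14 mm above the bench; origin at the centre of the plug's underside, z up. Set loosely on a tin it stays a few mm high on the gasket; pressed with 8 to 15 N it goes home: flange flat on the rim, origin 47 mm above the tin's. Three alike; one may be left over
- wash_bottle: white plastic wash bottle with a blue cap and spout, 72 mm thick, about 190 mm high, loose bystander; origin at the centre of its underside
- spoon: steel spoon 240 mm long lying on the bench at the right, loose bystander; origin near its middle, underside
Mind the look-alikes: they are no part of the job. What is shaped like the tin3 but blue or turquoise is not meant.

How it is judged:
On the way, in this order (a step that is already met when the one before it is completed fails the run):
1. the tray is seated level on the scale's pins and let go (horizontal distance between tray and tray_seat below 0.006 m and z of tray in the frame of tray_seat below 0.002 m and angle between tray's own z axis and vertical below 0.03 rad and angle between the y axis of tray and the y axis of tray_seat, either way round below 0.12 rad and contact force between the fingers and tray below 0.3 N), for 0.3 s.
2. with the tray seated and no tin on it, the needle stands at the dial's zero mark (within 3 mm at the tip, half a division) and the knob is let go (horizontal distance between tray and tray_seat below 0.006 m and z of tray in the frame of tray_seat below 0.002 m and angle between tray's own z axis and vertical below 0.03 rad and angle between the y axis of tray and the y axis of tray_seat, either way round below 0.12 rad and horizontal distance between needle_tip and zero_mark below 0.003 m and contact force between the fingers and anything else below 0.3 N and not (x of tin1 in the frame of tray between -0.085 and 0.085 m and y of tin1 in the frame of tray between -0.11 and 0.11 m and z of tin1 in the frame of tray between -0.01 and 0.03 m) and not (x of tin2 in the frame of tray between -0.085 and 0.085 m and y of tin2 in the frame of tray between -0.11 and 0.11 m and z of tin2 in the frame of tray between -0.01 and 0.03 m) and not (x of tin3 in the frame of tray between -0.085 and 0.085 m and y of tin3 in the frame of tray between -0.11 and 0.11 m and z of tin3 in the frame of tray between -0.01 and 0.03 m)), for 0.5 s.
At the end, for the whole second after the job is handed in: The tray sits level on both pins (centred within 6 mm, tilt under 0.03 rad); every tin present stands upright on the tray's floor (tilt under 0.05 rad), at rest, and has a lid in its mouth that lies level on its rim (within 1 mm of fully home, tilt under 0.035 rad against the tin) (horizontal distance between tray and tray_seat below 0.006 m and z of tray in the frame of tray_seat below 0.002 m and angle between tray's own z axis and vertical below 0.03 rad and angle between the y axis of tray and the y axis of tray_seat, either way round below 0.12 rad and linear speed of each of tray, tin1, tin2, tin3 below 0.02 m/s and ((horizontal distance between tin1 and lid1 below 0.005 m and z of lid1 in the frame of tin1 between 0.044 and 0.048 m and angle between the z axis of lid1 and the z axis of tin1, either way round below 0.035 rad and angle between lid1's own z axis and vertical below 0.1 rad) or (horizontal distance between tin1 and lid2 below 0.005 m and z of lid2 in the frame of tin1 between 0.044 and 0.048 m and angle between the z axis of lid2 and the z axis of tin1, either way round below 0.035 rad and angle between lid2's own z axis and vertical below 0.1 rad) or (horizontal distance between tin1 and lid3 below 0.005 m and z of lid3 in the frame of tin1 between 0.044 and 0.048 m and angle between the z axis of lid3 and the z axis of tin1, either way round below 0.035 rad and angle between lid3's own z axis and vertical below 0.1 rad)) and x of tin1 in the frame of tray between -0.085 and 0.085 m and y of tin1 in the frame of tray between -0.11 and 0.11 m and z of tin1 in the frame of tray between 0.002 and 0.0065 m and angle between each of tin1, tin2, tin3's own z axis and vertical below 0.05 rad and ((horizontal distance between tin2 and lid1 below 0.005 m and z of lid1 in the frame of tin2 between 0.044 and 0.048 m and angle between the z axis of lid1 and the z axis of tin2, either way round below 0.035 rad and angle between lid1's own z axis and vertical below 0.1 rad) or (horizontal distance between tin2 and lid2 below 0.005 m and z of lid2 in the frame of tin2 between 0.044 and 0.048 m and angle between the z axis of lid2 and the z axis of tin2, either way round below 0.035 rad and angle between lid2's own z axis and vertical below 0.1 rad) or (horizontal distance between tin2 and lid3 below 0.005 m and z of lid3 in the frame of tin2 between 0.044 and 0.048 m and angle between the z axis of lid3 and the z axis of tin2, either way round below 0.035 rad and angle between lid3's own z axis and vertical below 0.1 rad)) and x of tin2 in the frame of tray between -0.085 and 0.085 m and y of tin2 in the frame of tray between -0.11 and 0.11 m and z of tin2 in the frame of tray between 0.002 and 0.0065 m and ((horizontal distance between tin3 and lid1 below 0.005 m and z of lid1 in the frame of tin3 between 0.044 and 0.048 m and angle between the z axis of lid1 and the z axis of tin3, either way round below 0.035 rad and angle between lid1's own z axis and vertical below 0.1 rad) or (horizontal distance between tin3 and lid2 below 0.005 m and z of lid2 in the frame of tin3 between 0.044 and 0.048 m and angle between the z axis of lid2 and the z axis of tin3, either way round below 0.035 rad and angle between lid2's own z axis and vertical below 0.1 rad) or (horizontal distance between tin3 and lid3 below 0.005 m and z of lid3 in the frame of tin3 between 0.044 and 0.048 m and angle between the z axis of lid3 and the z axis of tin3, either way round below 0.035 rad and angle between lid3's own z axis and vertical below 0.1 rad)) and x of tin3 in the frame of tray between -0.085 and 0.085 m and y of tin3 in the frame of tray between -0.11 and 0.11 m and z of tin3 in the frame of tray between 0.002 and 0.0065 m); the robot touches nothing.
It fails at once if the wash bottle or the spoon is pushed more than 30 mm from its place, or the bottle tipped (distance of any of wash_bottle, spoon from where it was at the start of the episode above 0.03 m or angle between wash_bottle's own z axis and vertical above 0.5 rad).
It fails at once if the dial is turned while a tin stands on the tray (((x of tin1 in the frame of tray between -0.085 and 0.085 m and y of tin1 in the frame of tray between -0.11 and 0.11 m and z of tin1 in the frame of tray between -0.01 and 0.03 m and contact force between tin1 and tray above 0.3 N) or (x of tin2 in the frame of tray between -0.085 and 0.085 m and y of tin2 in the frame of tray between -0.11 and 0.11 m and z of tin2 in the frame of tray between -0.01 and 0.03 m and contact force between tin2 and tray above 0.3 N) or (x of tin3 in the frame of tray between -0.085 and 0.085 m and y of tin3 in the frame of tray between -0.11 and 0.11 m and z of tin3 in the frame of tray between -0.01 and 0.03 m and contact force between tin3 and tray above 0.3 N)) and (velocity of joint dial above 0.3 rad/s or velocity of joint dial below -0.3 rad/s)).
Of tin1, tin2, tin3 only 2 to 3 are there at a start; the rules pass over those that are not, and their reading is None.
At some moment in a run one of tin1, tin2, tin3 may be knocked a few centimetres aside while the robot is not near it.
It also fails if it takes over 210 s, if anything falls off the work surface, if the arm or the gripper's body presses on something with over 40 N, if the wrist force passes 120 N, or if a joint passes its speed limit or range.

### The arm

A 7-joint arm with a two-finger parallel gripper is mounted at the origin on the work surface. World frame = base frame: x ahead of the robot, y to its left, z up, the work surface at z = 0. Lengths are in m, angles in rad, forces in N, time in s.
With the tool pointing down it reaches from about 0.4 to 0.85 m from the base axis. Payload 6.9 kg.
Tool frame: the origin (TCP) lies at the very end of the fingers, on their centre line; the grasp point (between the pads) lies ctrl.grasp_offset behind it (ctrl.grasp_offset is the distance from the TCP to the grasp point, in m); z points along the fingers, y is the direction in which the jaws open and shut (so a half turn about z gives the same grasp; the last joint's range is limited). The gripper opens to 85 mm and grips with 20 to 120 N. Pads are 22 mm wide; open, the fingers measure 114 mm over their backs; the gripper's body (76 mm by 85 mm) begins 54 mm behind the grasp point. The pads swing forward as they close: fully open they stand 13 mm farther back than shut.
Start: joints at [1.345, 0.507, -0.238, 1.5, 0.126, 1.149, -0.155], TCP at [0.203, -0.591, 0.231] pointing down, gripper open.
Joint ranges: [-3.08, 3.08], [-0.24, 2.05], [-1.43, 1.35], [0, 2.5], [-1.52, 4.66], [0.17, 1.96], [-2.89, 2.89]. Speed limits (rad/s): [2.39, 2.39, 3.14, 3.14, 3.14, 3.14, 3.14].

### API

Orientations are given as a unit quaternion [x, y, z, w].
In Python, from cell import ctrl, capture, camera_params, job, spotter gives the robot as it stands. The module is installed in compiled form; this text tells all that it offers.
- The arm moves only by the shell command python3 -m jog 'ROWS' [FORCE]. ROWS is JSON, a list of rows, each a list of 7 numbers: the turn, a rotation vector about the tool's x, y, z in degrees, then the shift along the tool's x, y, z in cm, then the finger opening in cm, from 0 to 8.54. A call has exactly 5 rows; each row shifts and turns the commanded pose from where the row before left it, along the tool's axes as they then stand; what a row does not reach is not made up. A row lasts 1/12 s, in which the tool goes at most 41.7 mm and 7.16 degrees, less where a joint would pass 70% of its speed; a pose out of reach is approached as far as the arm can. A call with a gripper value outside its range is refused whole. The fingers move at their own pace and stop on an object; FORCE is the grip in N (left out, the last holds). Time passes only in rows, so rows that do not move let the fingers close, or fill a call up. It gives the time, the measured TCP pose, the force and the opening at its end, in the units of the state.
- ctrl.get_obs(): the state, without advancing time (a new reading comes with each control period).
- capture(name): name is "scene" or "top" or "wrist"; returns (picture, depth): 384x512x3 uint8, blue, green, red; 384x512 float32, m along the optical axis (not along the pixel's ray), 0 where there is no reading.
- camera_params(name): a dict with "camera_matrix" (3x3 intrinsics, pixels), "position" and "attitude" of the camera in the world. Camera axes: x right, y up, looking along -z (the intrinsics and any distortion apply to the point x, -y, -z); pixel columns grow to the right and rows downward; lengths in m; the calibration is good to about 2 mm. The wrist camera is an equidistant fisheye: a pixel r from the principal point sees the ray r / f radians off the axis. A picture is of the moment at which its call begins: read the wrist's pose just before it. camera_params takes no time and is no camera call; for the wrist camera it gives the pose at the moment of the call.
- job.finish_job(): hands the job in, once; it reports no verdict.
Trained networks look in the newest picture that a camera, given by its name, has taken for a name from the list of things; names that differ only in an ending like _2 or _b are one class to them, and where a whole thing is asked for, a point or a joint stands for the part that bears it (a point fixed in the world has none). Each returns a list of dicts, best first, with "score" (0 to 1); they miss things now and then, are a little off and sometimes report something else, mostly with a low value. They report only what shows in the picture. A call takes as long as a camera call. They do not tell look-alikes from the thing itself.
- spotter.trace(camera, query): "mask" (384x512 bool, what is visible of it).
- spotter.tip_of(camera, query): "at" ([x, y, z] in m, in world coordinates, good to about 4 mm: a listed point, or the origin of a listed thing).
The state is a dict: "t": time; "joints": joint angles; "joint_velocities": joint speeds; "effort": joint torques, N m; "eef_pos": TCP position; "tcp_rot": TCP orientation; "contact_force": force on the tool from outside, world axes, zero at the start; "torque": the same for the moment, N m; "grip_width": finger opening in m.
Only numpy, scipy, OpenCV 4.12 (cv2) and the standard library are available. Lean on these libraries where they do the work, as an engineer would, in place of code of your own. Each camera call takes 0.05 s, during which the arm holds its last target.

## Working session

There is one attempt and no reset: what is moved stays moved. The work goes in short steps, Python scripts to look and compute and a shell command to move; the robot and the scene stay as the last step left them, time stands still between calls to the robot, and variables do not carry over. Pictures are saved under pics/ and viewed, and the job is handed in when it is done.

```bash
mkdir -p pics; ls
python3 - <<'E'
from cell import ctrl, capture, camera_params, job, spotter
import cv2, numpy as np
o=ctrl.get_obs(); print(o); print(ctrl.grasp_offset)
for n in ("scene","top","wrist"):
    p,d=capture(n); cv2.imwrite(f"pics/{n}0.png",p); q=camera_params(n); print(n,q)
print(ctrl.get_obs()['t'])
E
```

```text
pics
{'t': 0.0, 'joints': array([ 1.34552059,  0.50833192, -0.23749961,  1.50113377,  0.12569726,
        1.14888639, -0.15482757]), 'joint_velocities': array([-0.00213626,  0.00088433,  0.00154502, -0.00030725, -0.00066294,
       -0.00063851,  0.00231846]), 'effort': array([-1.82916527e-03, -6.20597935e+01, -2.18706854e+00, -2.49654973e+01,
        1.28148787e-02,  1.18299972e-02, -1.72887513e-05]), 'eef_pos': array([ 0.20273791, -0.59067673,  0.23043215]), 'tcp_rot': array([ 9.86356926e-01,  1.64618439e-01, -1.66572272e-04, -8.70188166e-04]), 'contact_force': array([ 0.35030764, -0.47048388, -0.29888187]), 'torque': array([-0.00461378,  0.01154011,  0.03664446]), 'grip_width': 0.08518857944159791}
0.0187
scene {'camera_matrix': array([[346.91654182,   0.        , 248.55276724],
       [  0.        , 346.91654182, 191.99575898],
       [  0.        ,   0.        ,   1.        ]]), 'position': array([1.00997273, 0.57371419, 0.71354039]), 'attitude': array([0.12421546, 0.41199348, 0.86185584, 0.26839598])}
top {'camera_matrix': array([[350.26526147,   0.        , 248.70256675],
       [  0.        , 350.26526147, 189.51838179],
       [  0.        ,   0.        ,   1.        ]]), 'position': array([ 0.4177894 , -0.05325663,  1.08851371]), 'attitude': array([-0.05234119,  0.05792253,  0.70745857, -0.70242989])}
wrist {'camera_matrix': array([[297.31863964,   0.        , 254.16101313],
       [  0.        , 297.31863964, 187.27373504],
       [  0.        ,   0.        ,   1.        ]]), 'position': array([ 0.2824731 , -0.56327895,  0.37404864]), 'attitude': array([-0.13272702,  0.09582384, -0.57346198,  0.80270959])}
0.15
```

View pics/scene0.png

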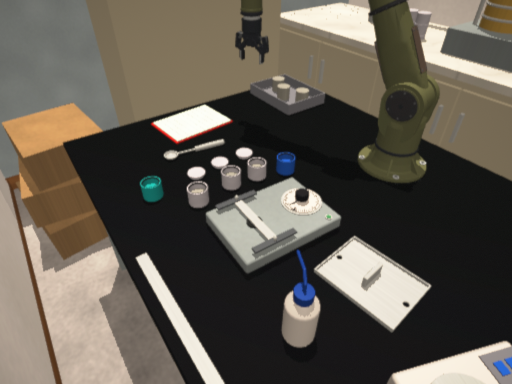

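View pics/top0.png

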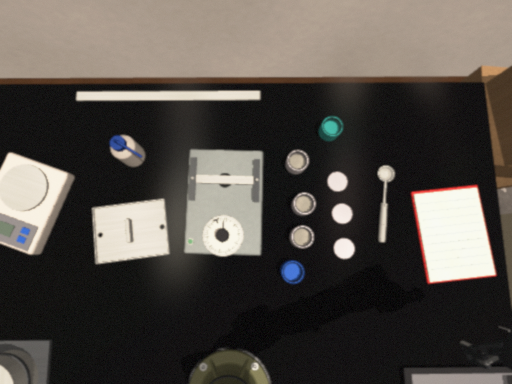

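View pics/wrist0.png

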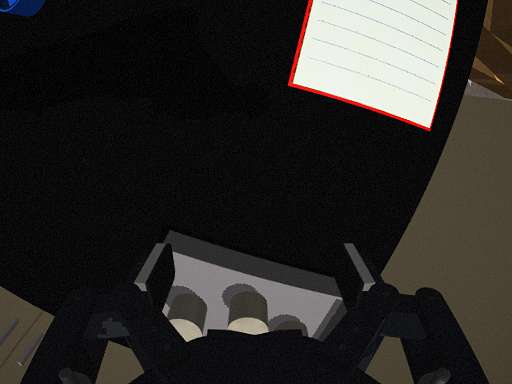

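```bash
cat > h.py <<'E'
from cell import ctrl, capture, camera_params, job, spotter
import cv2, numpy as np
from scipy.spatial.transform import Rotation as R
def cloud(n,d,q=None):
    """world xyz for each pixel (pinhole cams)"""
    q=q or camera_params(n); K=q['camera_matrix']
    v,u=np.mgrid[0:384,0:512]
    if n=='wrist':
        x=(u-K[0,2])/K[0,0]; y=(v-K[1,2])/K[1,1]; r=np.hypot(x,y)+1e-9
        k=np.tan(np.minimum(r,1.4))/r; x=x*k;y=y*k
    else:
        x=(u-K[0,2])/K[0,0]; y=(v-K[1,2])/K[1,1]
    c=np.stack([x*d,-y*d,-d],-1)
    return R.from_quat(q['attitude']).apply(c.reshape(-1,3)).reshape(384,512,3)+q['position']
def st():
    o=ctrl.get_obs(); r=R.from_quat(o['tcp_rot']).as_matrix()
    print('t',round(o['t'],2),'tcp',o['eef_pos'].round(4),'w',round(o['grip_width'],4),'F',o['contact_force'].round(1),'toolx',r[:,0].round(3),'tooly',r[:,1].round(3),'tz',r[:,2].round(3),'q',o['joints'].round(2))
    return o
def plan(target=None,xang=None,n=1):
    """needed tool-frame shift (cm) to a world TCP, and rotvec (deg) to point down with tool x at xang(deg)."""
    o=ctrl.get_obs(); r=R.from_quat(o['tcp_rot'])
    if xang is not None:
        a=np.radians(xang); X=np.array([np.cos(a),np.sin(a),0]); Z=np.array([0,0,-1.]); Y=np.cross(Z,X)
        g=R.from_matrix(np.stack([X,Y,Z],1))
        print('rotvec deg',(r.inv()*g).as_rotvec(degrees=True).round(2)); 
    else: g=r
    if target is not None:
        dv=np.array(target)-o['eef_pos']
        print('shift cm now-frame',(r.inv().apply(dv)*100).round(2),'goal-frame',(g.inv().apply(dv)*100).round(2))
E
python3 - <<'E'
from h import *
for n in ("top","scene"):
    p,d=capture(n)
    for q in ['tin1','lid1','tray','tray_grip','tray_seat','knob_grip','zero_mark','needle_tip','wash_bottle','spoon','scale']:
        print(n,q,[(round(x['score'],2),np.round(x['at'],3).tolist()) for x in spotter.tip_of(n,q)])
    np.save(f'{n}.npy',cloud(n,d)); cv2.imwrite(f'pics/{n}1.png',p)
    P=cloud(n,d)
    if n=='top':
        for uv in [(297,161),(304,204),(301,237),(292,272),(331,128),(338,182),(342,214),(344,248),(130,225),(110,235)]: print(uv,P[uv[1],uv[0]].round(3))
E
```

```text
top tin1 [(0.94, [0.78, -0.318, 0.0]), (0.89, [0.541, -0.225, -0.002]), (0.86, [0.437, -0.22, -0.001]), (0.7, [0.341, -0.186, -0.002]), (0.65, [0.673, -0.208, -0.001])]
top lid1 [(0.75, [0.405, -0.351, -0.0]), (0.68, [0.612, -0.336, 0.001])]
top tray [(0.63, [0.459, 0.303, -0.003])]
top tray_grip [(0.71, [0.466, 0.304, 0.021])]
top tray_seat [(0.62, [0.61, 0.011, 0.069]), (0.29, [0.463, 0.3, -0.004]), (0.28, [0.539, -0.226, -0.002])]
top knob_grip [(0.83, [0.445, 0.017, 0.073]), (0.28, [0.676, -0.206, 0.002])]
top zero_mark [(0.9, [0.488, 0.032, 0.056]), (0.41, [0.7, 0.306, 0.0])]
top needle_tip [(0.45, [0.675, -0.208, -0.001])]
top wash_bottle [(0.86, [0.702, 0.308, -0.001])]
top spoon [(0.88, [0.545, -0.479, 0.003])]
top scale [(0.63, [0.552, 0.013, -0.001])]
(297, 161) [ 0.673 -0.213  0.031]
(304, 204) [ 0.539 -0.231  0.028]
(301, 237) [ 0.439 -0.218  0.032]
(292, 272) [ 0.337 -0.188  0.035]
(331, 128) [ 0.778 -0.323  0.032]
(338, 182) [ 0.609 -0.341  0.014]
(342, 214) [ 0.509 -0.35   0.011]
(344, 248) [ 0.405 -0.35   0.014]
(130, 225) [0.479 0.299 0.019]
(110, 235) [0.45  0.365 0.001]
scene tin1 [(0.87, [0.442, -0.215, -0.003]), (0.87, [0.341, -0.184, 0.001]), (0.85, [0.781, -0.323, -0.006]), (0.57, [0.667, -0.211, 0.003]), (0.57, [0.541, -0.224, -0.003])]
scene lid1 [(0.54, [0.614, -0.337, -0.001]), (0.44, [0.403, -0.346, 0.002])]
scene tray []
scene tray_grip [(0.87, [0.462, 0.3, 0.022])]
scene tray_seat [(0.68, [0.613, 0.011, 0.067])]
scene knob_grip [(0.65, [0.451, 0.016, 0.077])]
scene zero_mark [(0.75, [0.488, 0.031, 0.058])]
scene needle_tip [(0.18, [0.511, -0.346, -0.002])]
scene wash_bottle [(0.58, [0.701, 0.302, 0.002])]
scene spoon [(0.76, [0.545, -0.479, 0.0]), (0.55, [0.613, -0.339, -0.002])]
scene scale [(0.95, [0.549, 0.013, -0.001])]
```

Run:
```python
import cv2
p=cv2.imread('pics/top0.png')
cv2.imwrite('pics/c1.png',cv2.resize(p[110:290,180:380],None,fx=4,fy=3.3,interpolation=cv2.INTER_CUBIC)[:600])
cv2.imwrite('pics/c2.png',cv2.resize(p[140:270,85:270],None,fx=4.3,fy=4.3,interpolation=cv2.INTER_CUBIC)[:600])
```

```text
(no output)
```

View pics/c1.png

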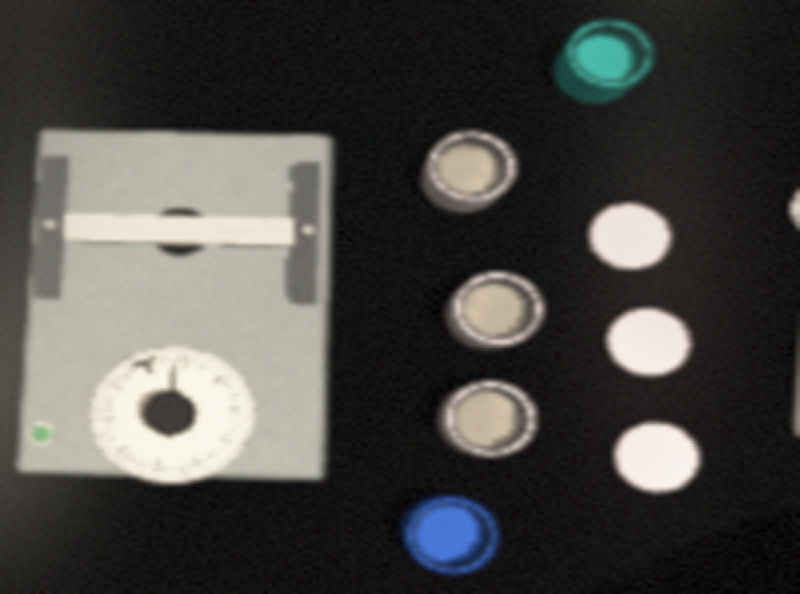

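View pics/c2.png

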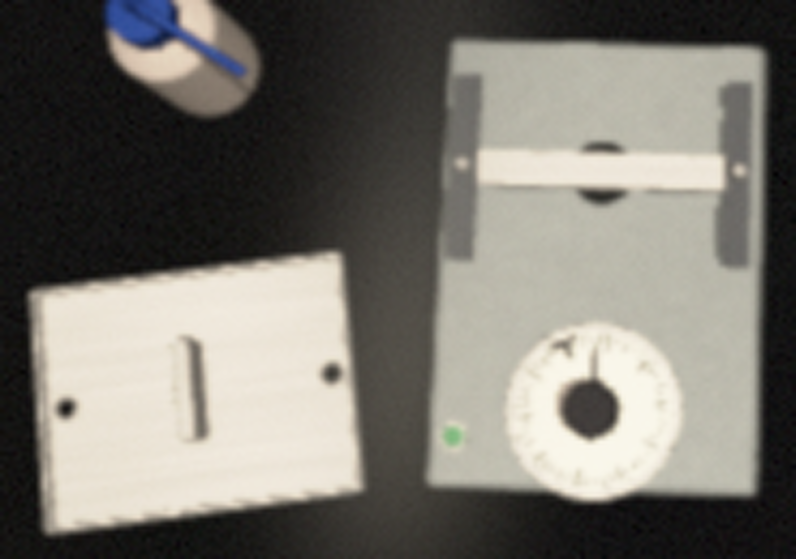

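```bash
cat >> h.py <<'E'
def ray(n,u,v,z,q=None):
    q=q or camera_params(n);K=q['camera_matrix']; x=(u-K[0,2])/K[0,0];y=(v-K[1,2])/K[1,1]
    if n=='wrist':
        r=np.hypot(x,y)+1e-9; k=np.tan(r)/r; x*=k;y*=k
    d=R.from_quat(q['attitude']).apply([x,-y,-1]); return q['position']+d*(z-q['position'][2])/d[2]
def proj(n,P,q=None):
    q=q or camera_params(n);K=q['camera_matrix']
    c=R.from_quat(q['attitude']).inv().apply(np.array(P)-q['position']); x,y=c[0]/-c[2],-c[1]/-c[2]
    if n=='wrist':
        r=np.hypot(x,y)+1e-9; k=np.arctan(r)/r; x*=k;y*=k
    return np.array([K[0,0]*x+K[0,2],K[1,1]*y+K[1,2]])
E
python3 - <<'E'
from h import *
a=ray('top',192.2,177.9,.077);b=ray('top',256.9,179.5,.077)
c=ray('top',100.3,234.7,.004);e=ray('top',162,226.7,.004)
for p,q in((a,b),(c,e)):
    dd=p-q; print(p.round(4),q.round(4),'mid',((p+q)/2).round(4),'len',np.linalg.norm(dd),'yang-90',np.degrees(np.arctan2(dd[1],dd[0]))-90)
k=(85+590/4.3,140+409/4.3); print('knob',ray('top',*k,.085))
plan([0.4617,0.302,0.15],5)
E
```

```text
[0.6126 0.1037 0.077 ] [ 0.6066 -0.0862  0.077 ] mid [0.6096 0.0088 0.077 ] len 0.18998869505813154 yang-90 -1.8036045572028883
[0.4513 0.3931 0.004 ] [0.4744 0.2052 0.004 ] mid [0.4628 0.2991 0.004 ] len 0.18928252326087255 yang-90 6.984729841947598
knob [0.44507027 0.01445257 0.085     ]
rotvec deg [-0.    0.   13.95]
shift cm now-frame [ 53.48 -76.07   8.13] goal-frame [ 33.56 -86.72   8.13]
```

```bash
python3 -m jog '[[0,0,6,0,0,0,8.5],[0,0,6,0,0,0,8.5],[0,0,0,4,0,0,8.5],[0,0,0,4,-1,0,8.5],[0,0,0,4,-1,0,8.5]]' 40; python3 -c "
from h import *
st();plan([.464,.3,.15],7)"
```

```text
t: 1.77
eef_pos: [0.3203, -0.5569, 0.2312]
tcp_rot: [0.998, 0.059, 0.0, 0.0]
contact_force: [0.5, -0.2, -0.8]
grip_width: 0.085
t 1.77 tcp [ 0.3203 -0.5569  0.2312] w 0.085 F [ 0.5 -0.2 -0.8] toolx [0.993 0.118 0.   ] tooly [ 0.118 -0.993  0.   ] tz [ 0. -0. -1.] q [ 1.12  0.53 -0.19  1.45  0.11  1.17 -0.54]
rotvec deg [ 0.02 -0.   -0.2 ]
shift cm now-frame [ 24.41 -83.39   8.1 ] goal-frame [ 24.71 -83.3    8.12]
```

```bash
for i in 1; do python3 -m jog '[[0,0,0,2.5,-3,0,8.5],[0,0,0,2.5,-3,0,8.5],[0,0,0,2.5,-3,0,8.5],[0,0,0,2.5,-3,0,8.5],[0,0,0,2.5,-3,0,8.5]]'; done
python3 -m jog '[[0,0,0,1.5,-3.8,0,8.5],[0,0,0,1.5,-3.8,0,8.5],[0,0,0,1.5,-3.8,0,8.5],[0,0,0,1.5,-3.8,0,8.5],[0,0,0,1,-3.8,0,8.5]]'
python3 -m jog '[[0,0,0,0.8,-4,0,8.5],[0,0,0,0.8,-4,0,8.5],[0,0,0,0.8,-4,0,8.5],[0,0,0,0.8,-4,0,8.5],[0,0,0,0.8,-4,0,8.5]]'
python3 -m jog '[[0,0,0,0.8,-4,0,8.5],[0,0,0,0.8,-4,0,8.5],[0,0,0,0.8,-4,0,8.5],[0,0,0,0.8,-4,0,8.5],[0,0,0,0.8,-3,0,8.5]]'; python3 -c "
from h import *
st();plan([.464,.3,.15],7)
p,d=capture('wrist');cv2.imwrite('pics/w1.png',p)
for q in ('tray_grip','tray'):print([(round(x['score'],2),np.round(x['at'],4)) for x in spotter.tip_of('wrist',q)])"
```

```text
t: 2.18
eef_pos: [0.4264, -0.391, 0.2314]
tcp_rot: [0.998, 0.061, 0.0, 0.0]
contact_force: [-0.3, 0.0, -0.0]
grip_width: 0.085
t: 2.6
eef_pos: [0.473, -0.1934, 0.2315]
tcp_rot: [0.998, 0.061, 0.001, 0.0]
contact_force: [1.9, 0.3, -0.4]
grip_width: 0.085
t: 3.02
eef_pos: [0.4874, 0.0096, 0.2316]
tcp_rot: [0.998, 0.061, 0.0, 0.0]
contact_force: [1.0, -0.0, -0.7]
grip_width: 0.0852
t: 3.43
eef_pos: [0.5036, 0.2052, 0.2316]
tcp_rot: [0.998, 0.062, 0.0, -0.001]
contact_force: [1.1, 0.1, 0.3]
grip_width: 0.0851
t 3.43 tcp [0.5036 0.2052 0.2316] w 0.0851 F [1.1 0.1 0.3] toolx [0.992 0.124 0.001] tooly [ 0.124 -0.992 -0.002] tz [ 0.     0.002 -1.   ] q [-0.15  0.39 -0.4   1.71  0.17  1.07 -2.06]
rotvec deg [-0.09 -0.03  0.1 ]
shift cm now-frame [-2.76 -9.89  8.18] goal-frame [-2.78 -9.89  8.16]
[(0.84, array([0.4635, 0.3036, 0.0221])), (0.71, array([0.4937, 0.0147, 0.0587]))]
[]
```

View pics/w1.png

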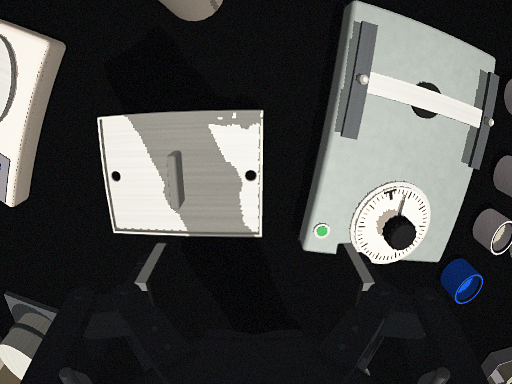

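```bash
python3 -c "
from h import *
q=camera_params('wrist')
c=ray('wrist',116,176,.004,q);e=ray('wrist',251,175,.004,q)
a=ray('wrist',363,79,.078,q);b=ray('wrist',490,122,.078,q)
for p,q in((a,b),(c,e)):
    dd=p-q; print(p.round(4),q.round(4),'mid',((p+q)/2).round(4),'len',np.linalg.norm(dd),'yang-90',np.degrees(np.arctan2(dd[1],dd[0]))-90)
st()"
```

```text
[0.6164 0.1078 0.078 ] [ 0.61   -0.0796  0.078 ] mid [0.6132 0.0141 0.078 ] len 0.18754881939510898 yang-90 -1.9630798521098427
[0.4538 0.3946 0.004 ] [0.4779 0.2063 0.004 ] mid [0.4659 0.3005 0.004 ] len 0.1897904364022065 yang-90 7.282538354418151
t 3.58 tcp [0.5038 0.2045 0.2312] w 0.0852 F [ 0.3 -0.2  0.1] toolx [0.992 0.126 0.   ] tooly [ 0.126 -0.992 -0.002] tz [-0.     0.001 -1.   ] q [-0.15  0.39 -0.4   1.72  0.17  1.07 -2.05]
```

```bash
python3 -m jog '[[0,0,0,-1,-3.5,0,8.5],[0,0,0,-1,-3.5,0,8.5],[0,0,0,-0.7,-2.9,0,8.5],[0,0,0,0,0,4,8.5],[0,0,0,0,0,4,6]]'; python3 -c "
from h import *
st();plan([.465,.300,.011],7)
p,d=capture('wrist');cv2.imwrite('pics/w2.png',p)
for q in ('tray_grip','tray'):print([(round(x['score'],2),np.round(x['at'],4)) for x in spotter.tip_of('wrist',q)])"
```

```text
t: 4.0
eef_pos: [0.4663, 0.2982, 0.1527]
tcp_rot: [0.998, 0.062, 0.003, -0.002]
contact_force: [1.6, -0.4, -1.8]
grip_width: 0.0751
t 4.0 tcp [0.4663 0.2982 0.1527] w 0.0751 F [ 1.6 -0.4 -1.8] toolx [0.992 0.123 0.006] tooly [ 0.123 -0.992 -0.003] tz [ 0.005  0.004 -1.   ] q [-0.35  0.49 -0.4   1.81  0.24  0.89 -2.3 ]
rotvec deg [-0.18 -0.33  0.07]
shift cm now-frame [-0.19 -0.15 14.17] goal-frame [-0.11 -0.2  14.17]
[(0.85, array([0.4652, 0.3001, 0.0235]))]
[(0.81, array([ 4.639e-01,  2.986e-01, -4.000e-04]))]
```

View pics/w2.png

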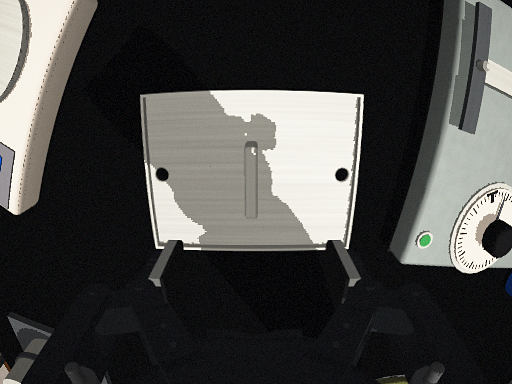

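Well aligned with the grip (pixel ~252,180; holes at 162,174 and 342,175). Descending.

```bash
python3 -m jog '[[0,0,0,-0.1,-0.15,4,5],[0,0,0,0,0,4,5],[0,0,0,0,0,3,5],[0,0,0,0,0,2,5],[0,0,0,0,0,1.2,5]]'; python3 -m jog '[[0,0,0,0,0,0,3],[0,0,0,0,0,0,0],[0,0,0,0,0,0,0],[0,0,0,0,0,0,0],[0,0,0,0,0,0,0]]' 60;  python3 -c "
from h import *
st()"
```

```text
t: 4.57
eef_pos: [0.4657, 0.2965, 0.0092]
tcp_rot: [0.998, 0.06, 0.0, 0.0]
contact_force: [0.3, -0.0, 1.2]
grip_width: 0.0501
t: 4.98
eef_pos: [0.4661, 0.2985, 0.0117]
tcp_rot: [0.998, 0.06, 0.002, -0.001]
contact_force: [-0.1, 1.1, 7.6]
grip_width: 0.0112
t 4.98 tcp [0.4661 0.2985 0.0117] w 0.0112 F [-0.1  1.1  7.6] toolx [0.993 0.12  0.004] tooly [ 0.12  -0.993 -0.002] tz [ 0.004  0.002 -1.   ] q [-0.42  0.68 -0.3   1.94  0.35  0.57 -2.41]
```

```bash
python3 -m jog '[[0,0,0,0,0,-1,0],[0,0,0,0,0,-3,0],[0,0,0,0,0,-4,0],[0,0,0,0,0,-4,0],[0,0,0,0,0,-3,0]]';   python3 -c "
from h import *
st(); plan([.611,.011,.17],-1.9)
p,d=capture('wrist');cv2.imwrite('pics/w3.png',p)"
```

```text
t: 5.4
eef_pos: [0.4642, 0.2976, 0.1634]
tcp_rot: [0.998, 0.061, 0.001, -0.001]
contact_force: [1.1, 0.7, -3.9]
grip_width: 0.0111
t 5.4 tcp [0.4642 0.2976 0.1634] w 0.0111 F [ 1.1  0.7 -3.9] toolx [0.993 0.121 0.002] tooly [ 0.121 -0.993 -0.001] tz [ 0.002  0.001 -1.   ] q [-0.34  0.48 -0.41  1.79  0.23  0.92 -2.3 ]
rotvec deg [-0.07 -0.1   8.86]
shift cm now-frame [11.09 30.23 -0.67] goal-frame [15.62 28.16 -0.66]
```

View pics/w3.png

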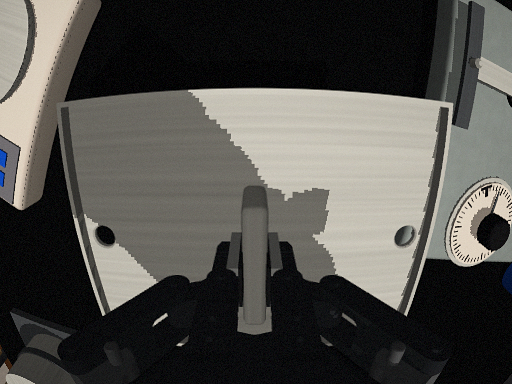

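```bash
cat >> h.py <<'E'
def trayrel(u1,v1,u2,v2,dz=0.0077):
    o=ctrl.get_obs(); q=camera_params('wrist'); z=o['eef_pos'][2]-dz
    a=ray('wrist',u1,v1,z,q); b=ray('wrist',u2,v2,z,q); m=(a+b)/2; dd=a-b
    print('holes',a.round(4),b.round(4),'len',np.linalg.norm(dd).round(4),'mid',m.round(4),'off',(m-o['eef_pos']).round(4),'yaw',(np.degrees(np.arctan2(dd[1],dd[0]))-90).round(2),'tooloff',R.from_quat(o['tcp_rot']).inv().apply(m-o['eef_pos']).round(4))
E
python3 -c "
from h import *
st();trayrel(105,235.5,405,235.5)"
```

```text
t 5.45 tcp [0.4664 0.2994 0.1686] w 0.0109 F [1.6 1.2 0.7] toolx [0.993 0.121 0.009] tooly [ 0.121 -0.993 -0.004] tz [ 0.009  0.005 -1.   ] q [-0.34  0.47 -0.41  1.79  0.23  0.92 -2.3 ]
holes [0.4552 0.3939 0.1609] [0.4784 0.2056 0.1609] len 0.1897 mid [0.4668 0.2998 0.1609] off [ 0.0004  0.0004 -0.0077] yaw 7.03 tooloff [ 0.0004 -0.0003  0.0077]
```

```bash
python3 -m jog '[[0,0,4.5,0,0,0,0],[0,0,4.4,0,0,0,0],[0,0,0,0,2,0,0],[0,0,0,0,4,0,0],[0,0,0,0,4,0,0]]'; python3 -m jog '[[0,0,0,1,4,0,0],[0,0,0,2,3,0,0],[0,0,0,2,3,0,0],[0,0,0,2,3,0,0],[0,0,0,2,2,0,0]]';   python3 -m jog '[[0,0,0,2,2,0,0],[0,0,0,2,1,0,0],[0,0,0,1.5,0.3,0,0],[0,0,0,0.9,0,0,0],[0,0,0,0,0,0,0]]';python3 -c "
from h import *
st(); plan([.611,.011,.17],-1.9)
p,d=capture('wrist');cv2.imwrite('pics/w4.png',p)
p,d=capture('top');cv2.imwrite('pics/t4.png',p)"
```

```text
t: 5.87
eef_pos: [0.46, 0.1976, 0.1599]
tcp_rot: [1.0, -0.015, 0.0, -0.0]
contact_force: [2.0, -0.6, -3.7]
grip_width: 0.0108
t: 6.28
eef_pos: [0.5457, 0.0403, 0.1601]
tcp_rot: [1.0, -0.018, -0.0, 0.001]
contact_force: [0.3, -0.4, -3.5]
grip_width: 0.011
t: 6.7
eef_pos: [0.6097, 0.0094, 0.1595]
tcp_rot: [1.0, -0.017, 0.0, -0.0]
contact_force: [-0.2, 0.3, -3.1]
grip_width: 0.0108
t 6.7 tcp [0.6097 0.0094 0.1595] w 0.0108 F [-0.2  0.3 -3.1] toolx [ 0.999 -0.035  0.001] tooly [-0.035 -0.999 -0.001] tz [ 0.001  0.001 -1.   ] q [ 0.15  0.55 -0.33  1.64  0.2   0.98 -1.85]
rotvec deg [-0.04 -0.04 -0.09]
shift cm now-frame [ 0.13 -0.17 -1.05] goal-frame [ 0.12 -0.17 -1.05]
```

View pics/w4.png

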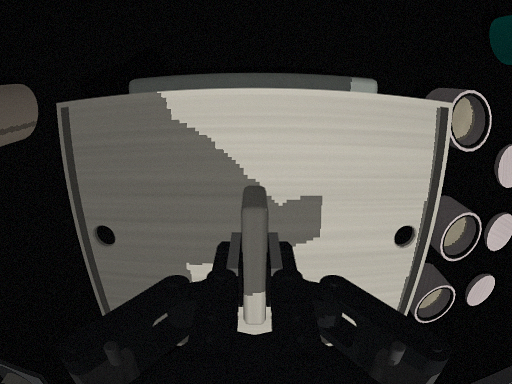

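View pics/t4.png

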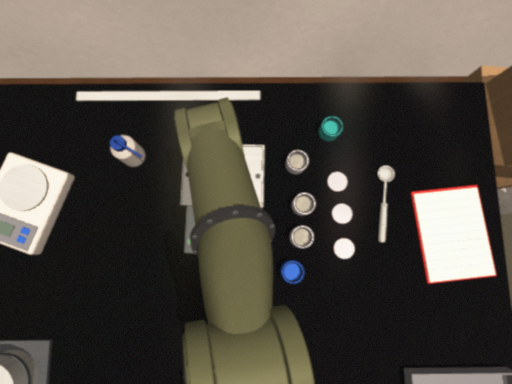

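Run:
```python
import cv2
p=cv2.imread('pics/w1.png')
a=cv2.resize(p[50:110,330:400],None,fx=8,fy=8,interpolation=cv2.INTER_CUBIC)
b=cv2.resize(p[90:150,442:512],None,fx=8,fy=8,interpolation=cv2.INTER_CUBIC)
cv2.imwrite('pics/c3.png',cv2.resize(cv2.hconcat([a,b]),None,fx=.7,fy=.7))
p=cv2.imread('pics/top0.png')
a=cv2.resize(p[150:210,180:220],None,fx=9,fy=9,interpolation=cv2.INTER_CUBIC)
b=cv2.resize(p[150:210,240:280],None,fx=9,fy=9,interpolation=cv2.INTER_CUBIC)
cv2.imwrite('pics/c4.png',cv2.hconcat([a,b]))
```

```text
(no output)
```

View pics/c3.png

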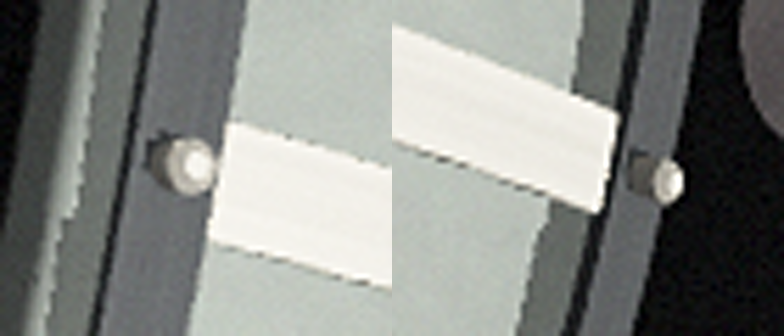

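View pics/c4.png

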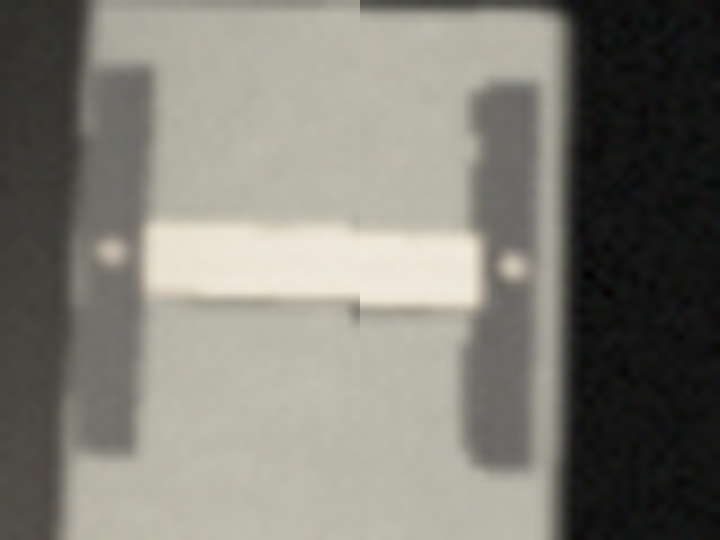

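```bash
python3 -c "
from h import *
# wrist pose at w1: reconstruct from TCP-relative cam pose
o=ctrl.get_obs(); q=camera_params('wrist'); r=R.from_quat(o['tcp_rot']); rel=r.inv().apply(q['position']-o['eef_pos']); rr=r.inv()*R.from_quat(q['attitude'])
print(rel.round(4)); st()
for P,X,Y in (([0.5036,0.2052,0.2316],[.992,.124,.001],[.124,-.992,-.002]),([0.5038,.2045,.2312],[.992,.126,0],[.126,-.992,-.002])):
    X=np.array(X);Y=np.array(Y);r1=R.from_matrix(np.stack([X,Y,np.cross(X,Y)],1))
    q1=dict(q,position=r1.apply(rel)+P,attitude=(r1*rr).as_quat())
    a=ray('wrist',364.8,79.5,.078,q1);b=ray('wrist',490.75,122.7,.078,q1);dd=a-b;print(a,b,(a+b)/2,np.linalg.norm(dd),np.degrees(np.arctan2(dd[1],dd[0]))-90)
    c=ray('wrist',116,176,.004,q1);e=ray('wrist',251,175,.004,q1);print('holes',(c+e)/2)
trayrel(105,235.5,404,235.5)
"
```

```text
[ 0.0841 -0.0006 -0.1434]
t 6.8 tcp [0.6075 0.0105 0.1593] w 0.0108 F [ 0.5  0.5 -3.2] toolx [ 0.999 -0.033 -0.001] tooly [-0.033 -0.999 -0.001] tz [-0.001  0.001 -1.   ] q [ 0.15  0.55 -0.33  1.65  0.2   0.98 -1.85]
[0.61597516 0.10633207 0.078     ] [ 0.60865818 -0.08087831  0.078     ] [0.61231667 0.01272688 0.078     ] 0.18735331662140994 -2.238223845723965
holes [0.46585904 0.30174675 0.004     ]
[0.61617004 0.1060201  0.078     ] [ 0.60923875 -0.08092043  0.078     ] [0.6127044  0.01254984 0.078     ] 0.18706898717666554 -2.123411027253809
holes [0.46576428 0.30085654 0.004     ]
holes [0.611  0.1055 0.1516] [ 0.6047 -0.0834  0.1516] len 0.189 mid [0.6079 0.0111 0.1516] off [ 0.0003  0.0006 -0.0077] yaw -1.91 tooloff [ 0.0003 -0.0006  0.0077]
```

```bash
python3 -m jog '[[0,0,0,0.45,0,1,0],[0,0,0,0,0,2,0],[0,0,0,0,0,2,0],[0,0,0,0,0,1,0],[0,0,0,0,0,0,0]]';python3 -c "
from h import *
st(); plan([.612,.0105,.09],-2)
p,d=capture('scene');cv2.imwrite('pics/s5.png',p[150:290,150:400].repeat(3,0).repeat(3,1))
p,d=capture('wrist');cv2.imwrite('pics/w5.png',p);st()"
```

```text
t: 7.22
eef_pos: [0.6108, 0.0097, 0.0966]
tcp_rot: [1.0, -0.016, -0.003, 0.0]
contact_force: [-1.4, -0.3, -3.7]
grip_width: 0.0106
t 7.22 tcp [0.6108 0.0097 0.0966] w 0.0106 F [-1.4 -0.3 -3.7] toolx [ 0.999 -0.033 -0.005] tooly [-0.033 -0.999  0.   ] tz [-0.005 -0.    -1.   ] q [ 0.13  0.63 -0.31  1.7   0.24  0.85 -1.88]
rotvec deg [0.02 0.31 0.12]
shift cm now-frame [ 0.12 -0.09  0.66] goal-frame [ 0.12 -0.09  0.66]
t 7.32 tcp [0.6129 0.0098 0.0993] w 0.011 F [-0.4 -0.  -3.6] toolx [ 0.999 -0.033 -0.001] tooly [-0.033 -0.999 -0.   ] tz [-0.001  0.    -1.   ] q [ 0.13  0.62 -0.31  1.7   0.24  0.85 -1.88]
```

View pics/s5.png

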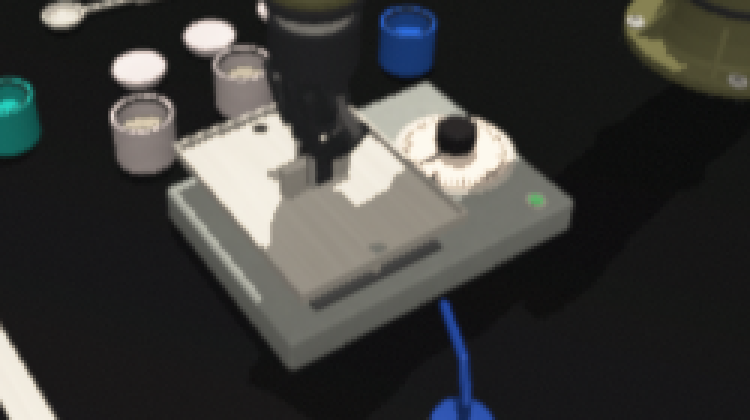

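View pics/w5.png

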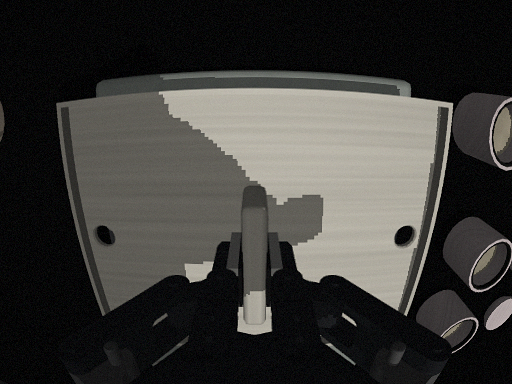

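```bash
python3 -m jog '[[0,0,0,-0.05,-0.08,0.4,0],[0,0,0,0,0,0.4,0],[0,0,0,0,0,0.3,0],[0,0,0,0,0,0.2,0],[0,0,0,0,0,0,0]]' 60;python3 -c "
from h import *
st()
p,d=capture('wrist');cv2.imwrite('pics/w6.png',p)
a=cv2.resize(p[205:265,75:135],None,fx=6,fy=6,interpolation=cv2.INTER_CUBIC);b=cv2.resize(p[205:265,375:435],None,fx=6,fy=6,interpolation=cv2.INTER_CUBIC);cv2.imwrite('pics/c6.png',cv2.hconcat([a,b]))"
```

```text
t: 7.73
eef_pos: [0.6125, 0.0101, 0.086]
tcp_rot: [1.0, -0.017, -0.0, 0.0]
contact_force: [0.3, 0.2, -4.1]
grip_width: 0.0108
t 7.73 tcp [0.6125 0.0101 0.086 ] w 0.0108 F [ 0.3  0.2 -4.1] toolx [ 0.999 -0.034 -0.   ] tooly [-0.034 -0.999  0.   ] tz [-0. -0. -1.] q [ 0.13  0.64 -0.3   1.71  0.24  0.82 -1.89]
```

View pics/c6.png

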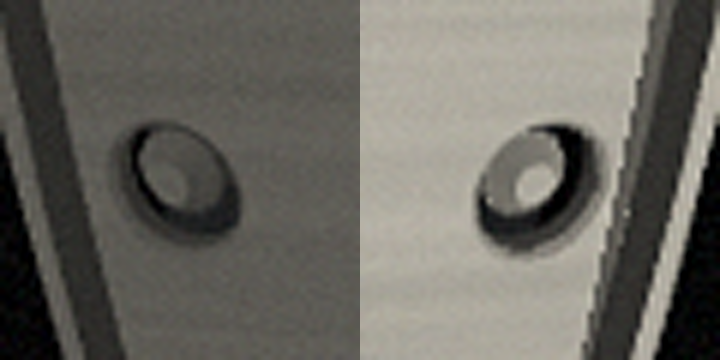

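```bash
python3 -m jog '[[0,0,0,0,0,0.3,0],[0,0,0,0,0,0.3,0],[0,0,0,0,0,0.3,0],[0,0,0,0,0,0.1,0],[0,0,0,0,0,0,0]]' 60;python3 -c "
from h import *
st()
p,d=capture('wrist');cv2.imwrite('pics/w7.png',p)
a=cv2.resize(p[205:265,75:135],None,fx=6,fy=6,interpolation=cv2.INTER_CUBIC);b=cv2.resize(p[205:265,375:435],None,fx=6,fy=6,interpolation=cv2.INTER_CUBIC);cv2.imwrite('pics/c7.png',cv2.hconcat([a,b]))"
```

```text
t: 8.2
eef_pos: [0.6127, 0.0101, 0.0763]
tcp_rot: [1.0, -0.017, 0.0, 0.0]
contact_force: [-0.7, -0.6, -1.0]
grip_width: 0.0112
t 8.2 tcp [0.6127 0.0101 0.0763] w 0.0112 F [-0.7 -0.6 -1. ] toolx [ 0.999 -0.034  0.   ] tooly [-0.034 -0.999  0.   ] tz [ 0. -0. -1.] q [ 0.13  0.65 -0.3   1.72  0.25  0.8  -1.89]
```

View pics/c7.png

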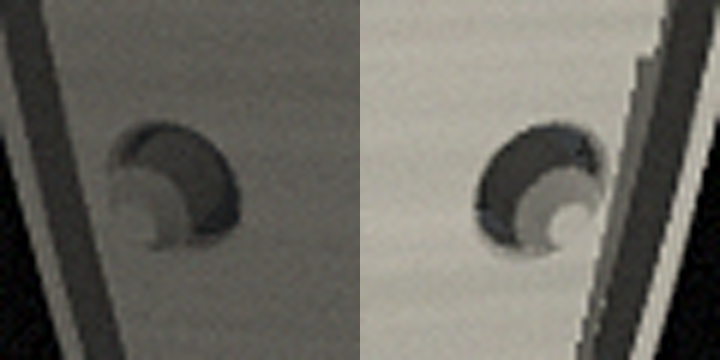

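```bash
python3 -m jog '[[0,0,0,0,0,0.1,0],[0,0,0,0,0,0,2.5],[0,0,0,0,0,0,3],[0,0,0,0,0,0,3],[0,0,0,0,0,0,3]]';python3 -m jog '[[0,0,0,0,0,-2,3],[0,0,0,0,0,-4,3],[0,0,0,0,0,-4,3],[0,0,0,0,0,-4,3],[0,0,0,0,0,0,3]]';python3 -c "
from h import *
st()
p,d=capture('wrist');cv2.imwrite('pics/w8.png',p)
P=cloud('wrist',d)
for q in ['needle_tip','zero_mark','knob_grip','tray','tray_seat']: print(q,[(round(x['score'],2),np.round(x['at'],4)) for x in spotter.tip_of('wrist',q)])
p,d=capture('scene');cv2.imwrite('pics/s8.png',p)"
```

```text
t: 8.67
eef_pos: [0.6129, 0.0102, 0.0754]
tcp_rot: [1.0, -0.017, 0.0, -0.0]
contact_force: [-0.3, -0.5, 0.2]
grip_width: 0.0301
t: 9.08
eef_pos: [0.6164, 0.011, 0.2238]
tcp_rot: [1.0, -0.017, 0.007, -0.001]
contact_force: [1.8, 0.5, -0.1]
grip_width: 0.0301
t 9.08 tcp [0.6164 0.011  0.2238] w 0.0301 F [ 1.8  0.5 -0.1] toolx [ 0.999 -0.034  0.013] tooly [-0.034 -0.999 -0.001] tz [ 0.013  0.001 -1.   ] q [ 0.15  0.5  -0.34  1.55  0.18  1.11 -1.83]
needle_tip [(0.4, array([ 0.4742, -0.0202,  0.0566]))]
zero_mark [(0.89, array([0.4892, 0.0317, 0.0548]))]
knob_grip [(0.62, array([0.4508, 0.0162, 0.0737]))]
tray [(0.58, array([0.6121, 0.0057, 0.0621]))]
tray_seat []
```

View pics/w8.png

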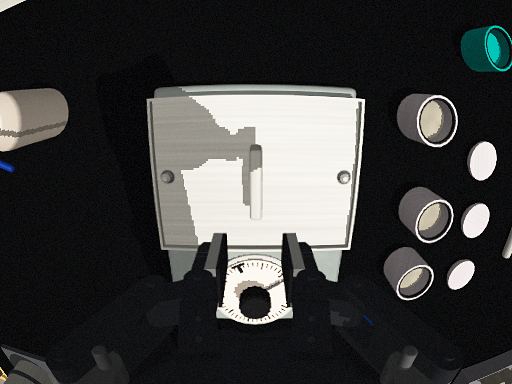

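View pics/s8.png

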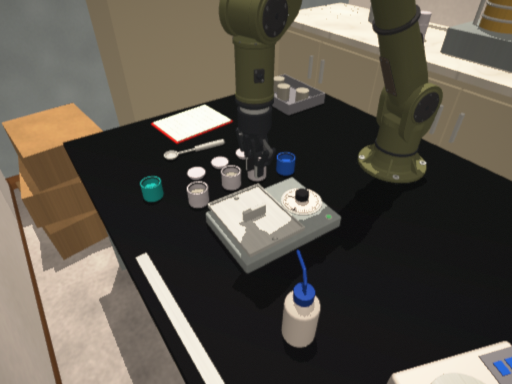

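```bash
python3 -m jog '[[0,0,0,-4,0,0,6],[0,0,0,-4,0,0,6],[0,0,0,-4,0,0,6],[0,0,0,-3,0,0,6],[0,0,0,-1.7,-1,0,6]]';python3 -m jog '[[0,0,0,0,0,1,6],[0,0,0,0,0,0,6],[0,0,0,0,0,0,6],[0,0,0,0,0,0,6],[0,0,0,0,0,0,6]]';python3 -c "
from h import *
st()
p,d=capture('wrist');cv2.imwrite('pics/w9.png',p[100:280,150:360].repeat(3,0).repeat(3,1))
cv2.imwrite('pics/w9f.png',p)
for q in ['needle_tip','zero_mark','knob_grip','tray']: print(q,[(round(x['score'],2),np.round(x['at'],4)) for x in spotter.tip_of('wrist',q)])
"
```

```text
t: 9.85
eef_pos: [0.4417, 0.0241, 0.2142]
tcp_rot: [1.0, -0.018, -0.002, 0.001]
contact_force: [0.3, -1.1, -1.1]
grip_width: 0.0599
t: 10.27
eef_pos: [0.4467, 0.0256, 0.2052]
tcp_rot: [1.0, -0.017, -0.0, -0.0]
contact_force: [0.1, -0.6, 0.0]
grip_width: 0.0597
t 10.27 tcp [0.4467 0.0256 0.2052] w 0.0597 F [ 0.1 -0.6  0. ] toolx [ 0.999 -0.034 -0.   ] tooly [-0.034 -0.999 -0.   ] tz [-0.  0. -1.] q [ 0.18  0.27 -0.38  1.98  0.12  0.91 -1.86]
needle_tip [(0.54, array([ 0.4692, -0.0207,  0.0595]))]
zero_mark [(0.63, array([0.4894, 0.0333, 0.0545]))]
knob_grip [(0.9, array([0.4513, 0.0169, 0.0783]))]
tray [(0.91, array([0.6103, 0.0068, 0.0631]))]
```

View pics/w9.png

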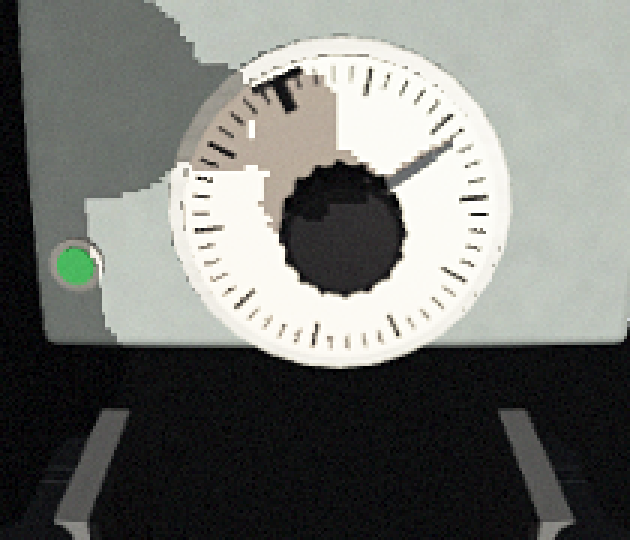

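```bash
cat >> h.py <<'E'
def dial(c,t,nd,k=None,s=3.,ox=150,oy=100):
    q=camera_params('wrist'); f=lambda p,z: ray('wrist',ox+(p[0]-1)/s,oy+(p[1]-1)/s,z,q)
    C=f(c,.056);T=f(t,.0565)-C;N=f(nd,.0585)-C
    a=np.degrees(np.arctan2(T[1],T[0]));b=np.degrees(np.arctan2(N[1],N[0]))
    print('card',C.round(4),'T r',np.linalg.norm(T[:2]).round(4),'ang',a.round(1),'N r',np.linalg.norm(N[:2]).round(4),'ang',b.round(1),'turn cw deg',(a-b).round(1))
    if k: print('knob',f(k,.085).round(4))
E
python3 -c "
from h import *
st()
p=cv2.imread('pics/w9.png'); 
m=((p.min(2)>180)).astype(np.uint8)
dial((340,201),(276,88),(453,142),(343,232))
"
```

```text
t 10.52 tcp [0.4463 0.0258 0.2053] w 0.0599 F [-0.3  0.9 -0. ] toolx [ 0.999 -0.034 -0.   ] tooly [-0.034 -0.999 -0.   ] tz [-0.  0. -1.] q [ 0.18  0.27 -0.38  1.98  0.12  0.91 -1.86]
card [0.4523 0.0174 0.056 ] T r 0.0442 ang 26.8 N r 0.0431 ang -62.5 turn cw deg 89.3
knob [0.4501 0.0173 0.085 ]
```

```bash
python3 -m jog '[[0,0,0,0.45,0.85,3,6],[0,0,0,0,0,3.5,6],[0,0,0,0,0,3,6],[0,0,0,0,0,1,6],[0,0,0,0,0,0,6]]';python3 -c "
from h import *
st();plan([.4505,.0172,.0635])
p,d=capture('wrist');cv2.imwrite('pics/w10.png',p)
"
```

```text
t: 10.93
eef_pos: [0.4487, 0.017, 0.0979]
tcp_rot: [1.0, -0.017, -0.003, 0.0]
contact_force: [-0.7, 0.2, 1.3]
grip_width: 0.0601
t 10.93 tcp [0.4487 0.017  0.0979] w 0.0601 F [-0.7  0.2  1.3] toolx [ 0.999 -0.034 -0.005] tooly [-0.034 -0.999  0.   ] tz [-0.005 -0.    -1.   ] q [ 0.14  0.43 -0.32  2.12  0.22  0.63 -1.94]
shift cm now-frame [ 0.2  -0.03  3.44] goal-frame [ 0.2  -0.03  3.44]
```

View pics/w10.png

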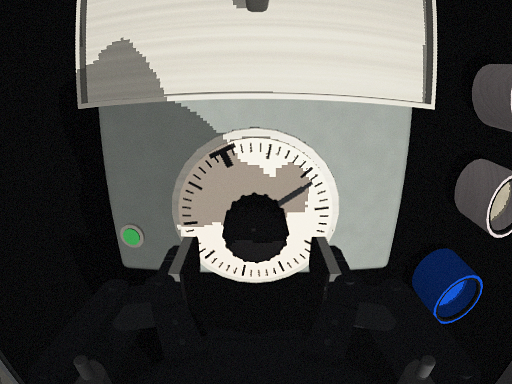

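```bash
python3 -m jog '[[0,0,0,0.05,0,1.5,6],[0,0,0,0,0,1.2,6],[0,0,0,0,0,0.6,6],[0,0,0,0,0,0,6],[0,0,0,0,0,0,6]]';python3 -m jog '[[0,0,0,0,0,0,3],[0,0,0,0,0,0,3],[0,0,0,0,0,0,3],[0,0,0,0,0,0,3],[0,0,0,0,0,0,3]]' 30; python3 -c "
from h import *
st()
p,d=capture('wrist');cv2.imwrite('pics/w11.png',p)
"
```

```text
t: 11.4
eef_pos: [0.4513, 0.0172, 0.068]
tcp_rot: [1.0, -0.017, 0.0, -0.0]
contact_force: [-0.2, -0.1, 0.1]
grip_width: 0.0599
t: 11.82
eef_pos: [0.4514, 0.0164, 0.0685]
tcp_rot: [1.0, -0.017, 0.001, 0.001]
contact_force: [-2.5, -2.1, 8.5]
grip_width: 0.0364
t 11.82 tcp [0.4514 0.0164 0.0685] w 0.0364 F [-2.5 -2.1  8.5] toolx [ 0.999 -0.035  0.002] tooly [-0.035 -0.999  0.001] tz [ 0.002 -0.001 -1.   ] q [ 0.12  0.48 -0.29  2.15  0.26  0.54 -1.98]
```

View pics/w11.png

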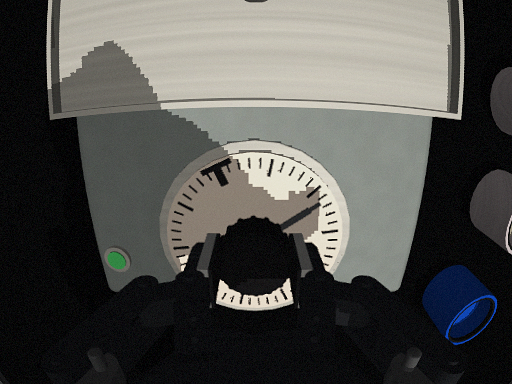

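```bash
python3 -m jog '[[0,0,5,0,0,0,3],[0,0,6,0,0,0,3],[0,0,6,0,0,0,3],[0,0,6,0,0,0,3],[0,0,6,0,0,0,3]]'; python3 -m jog '[[0,0,6,0,0,0,3],[0,0,6,0,0,0,3],[0,0,6,0,0,0,3],[0,0,6,0,0,0,3],[0,0,6,0,0,0,3]]'; python3 -m jog '[[0,0,6,0,0,0,3],[0,0,6,0,0,0,3],[0,0,5,0,0,0,3],[0,0,0,0,0,0,3],[0,0,0,0,0,0,3]]'; python3 -c "
from h import *
st()
p,d=capture('wrist');cv2.imwrite('pics/w12.png',p)
"
```

```text
t: 12.28
eef_pos: [0.4508, 0.0146, 0.0685]
tcp_rot: [0.963, -0.27, 0.001, 0.001]
contact_force: [-2.3, -9.0, 10.5]
grip_width: 0.0369
t: 12.7
eef_pos: [0.4494, 0.0133, 0.0684]
tcp_rot: [0.86, -0.511, 0.0, 0.002]
contact_force: [-6.1, -13.2, 14.6]
grip_width: 0.0367
t: 13.12
eef_pos: [0.4484, 0.0129, 0.0684]
tcp_rot: [0.776, -0.631, -0.0, 0.003]
contact_force: [-9.2, -15.0, 17.5]
grip_width: 0.0367
t 13.12 tcp [0.4484 0.0129 0.0684] w 0.0367 F [ -9.2 -15.   17.5] toolx [ 0.204 -0.979  0.003] tooly [-0.979 -0.204  0.004] tz [-0.003 -0.004 -1.   ] q [-0.21  0.48  0.17  2.16 -0.15  0.52 -2.86]
```

View pics/w12.png

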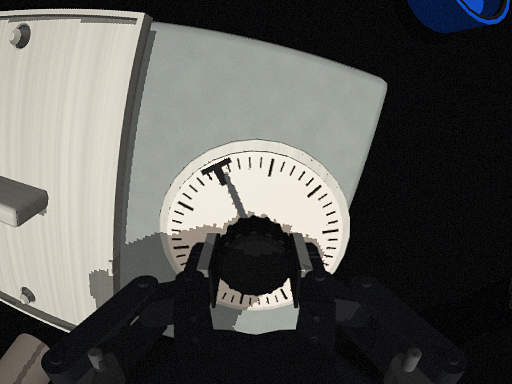

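```bash
python3 -c "
import cv2
p=cv2.imread('pics/w12.png');cv2.imwrite('pics/c12.png',cv2.resize(p[140:260,170:330],None,fx=5,fy=5,interpolation=cv2.INTER_CUBIC))"
```

```text
(no output)
```

View pics/c12.png

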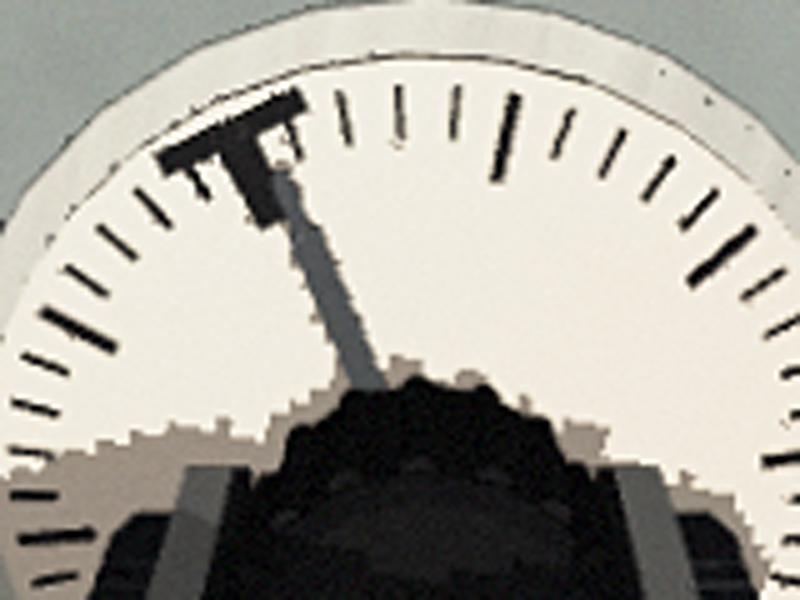

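```bash
python3 -m jog '[[0,0,0,0,0,0,6],[0,0,0,0,0,0,6],[0,0,0,0,0,0,6],[0,0,0,0,0,0,6],[0,0,-3,0,0,-0.5,6]]';python3 -c "
from h import *
st()"; python3 -m jog '[[0,0,-6,0,0,0,6],[0,0,-6,0,0,0,6],[0,0,-6,0,0,0,6],[0,0,-6,0,0,0,6],[0,0,-6,0,0,0,6]]';python3 -m jog '[[0,0,-6,0,0,-2,6],[0,0,-6,0,0,-4,6],[0,0,0,0,0,-4,6],[0,0,0,0,0,0,6],[0,0,0,0,0,0,6]]'; python3 -c "
from h import *
st();plan([.4505,.0172,.068],-35)
p,d=capture('wrist');cv2.imwrite('pics/w13.png',p[100:280,150:360].repeat(3,0).repeat(3,1))
for q in ['needle_tip','zero_mark','knob_grip','tray']: print(q,[(round(x['score'],2),np.round(x['at'],4)) for x in spotter.tip_of('wrist',q)])
"
```

```text
t: 13.58
eef_pos: [0.4506, 0.0177, 0.0719]
tcp_rot: [0.794, -0.608, -0.0, 0.0]
contact_force: [0.1, -0.4, -0.2]
grip_width: 0.0599
t 13.58 tcp [0.4506 0.0177 0.0719] w 0.0599 F [ 0.1 -0.4 -0.2] toolx [ 0.26  -0.966 -0.001] tooly [-0.966 -0.26   0.001] tz [-0.001  0.    -1.   ] q [-0.2   0.47  0.15  2.15 -0.14  0.53 -2.82]
t: 14.0
eef_pos: [0.451, 0.0177, 0.0723]
tcp_rot: [0.925, -0.38, 0.0, -0.0]
contact_force: [-0.3, 0.4, 0.0]
grip_width: 0.06
t: 14.42
eef_pos: [0.4523, 0.0175, 0.1744]
tcp_rot: [0.959, -0.284, 0.002, -0.001]
contact_force: [-0.2, 0.3, -0.5]
grip_width: 0.0598
t 14.42 tcp [0.4523 0.0175 0.1744] w 0.0598 F [-0.2  0.3 -0.5] toolx [ 0.839 -0.544  0.004] tooly [-0.544 -0.839 -0.003] tz [ 0.005  0.001 -1.   ] q [-0.03  0.3  -0.08  2.02  0.03  0.81 -2.27]
rotvec deg [-0.2  -0.22  2.05]
shift cm now-frame [-0.18  0.16 10.64] goal-frame [-0.13  0.13 10.64]
needle_tip [(0.61, array([ 0.4713, -0.019 ,  0.0568])), (0.57, array([0.4521, 0.0194, 0.074 ]))]
zero_mark [(0.96, array([ 0.4773, -0.0161,  0.0554])), (0.59, array([0.4504, 0.0149, 0.077 ]))]
knob_grip [(0.94, array([0.452 , 0.0164, 0.0779]))]
tray [(0.91, array([0.6115, 0.0066, 0.0614]))]
```

View pics/w13.png

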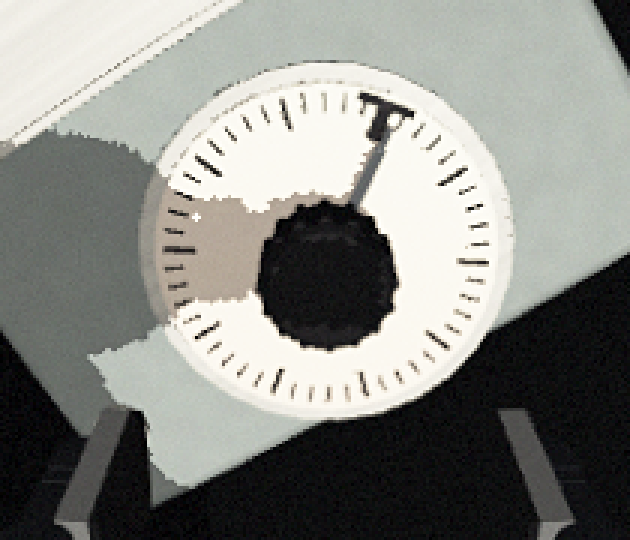

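```bash
python3 -c "
import cv2
p=cv2.imread('pics/w13.png')[1::3,1::3];cv2.imwrite('pics/c13.png',cv2.resize(p[25:85,90:160],None,fx=10,fy=10,interpolation=cv2.INTER_CUBIC))"
```

```text
(no output)
```

View pics/c13.png

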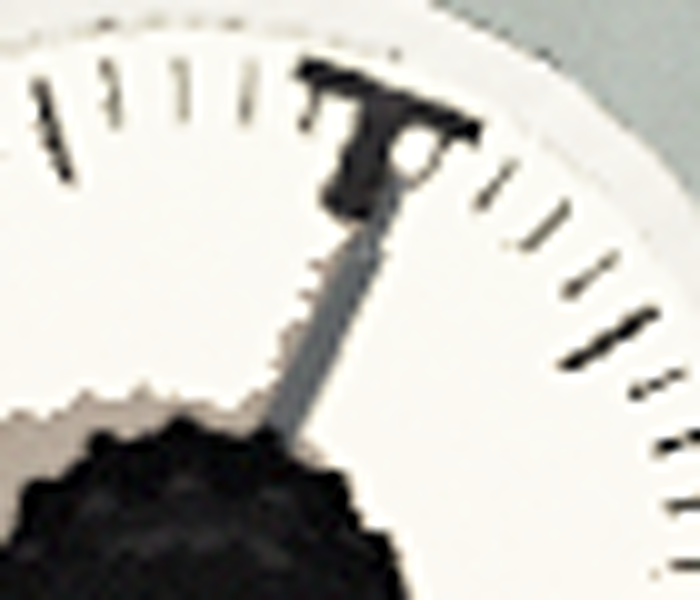

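```bash
python3 -m jog '[[0,0,0,-0.2,0.15,3,6],[0,0,0,0,0,3.5,6],[0,0,0,0,0,3,6],[0,0,0,0,0,1,6],[0,0,0,0,0,0,6]]'; python3 -m jog '[[0,0,0,0,0,0,6],[0,0,0,0,0,0,3],[0,0,0,0,0,0,3],[0,0,0,0,0,0,3],[0,0,0,0,0,0,3]]' 30; python3 -c "
from h import *
st()"; python3 -m jog '[[0,0,2,0,0,0,3],[0,0,2.5,0,0,0,3],[0,0,0,0,0,0,3],[0,0,0,0,0,0,3],[0,0,0,0,0,0,3]]' 30; python3 -c "
from h import *
st()
p,d=capture('wrist');cv2.imwrite('pics/w14.png',cv2.resize(p[120:260,160:340],None,fx=4,fy=4,interpolation=cv2.INTER_CUBIC))"
```

```text
t: 15.08
eef_pos: [0.4458, 0.017, 0.064]
tcp_rot: [0.959, -0.283, -0.003, 0.001]
contact_force: [-0.3, 0.8, 0.8]
grip_width: 0.06
t: 15.5
eef_pos: [0.4482, 0.016, 0.0684]
tcp_rot: [0.959, -0.284, 0.001, 0.0]
contact_force: [-2.1, -4.3, 6.6]
grip_width: 0.0365
t 15.5 tcp [0.4482 0.016  0.0684] w 0.0365 F [-2.1 -4.3  6.6] toolx [ 0.839 -0.545  0.001] tooly [-0.545 -0.839  0.   ] tz [ 0.001 -0.001 -1.   ] q [-0.05  0.47 -0.06  2.16  0.06  0.52 -2.3 ]
t: 15.92
eef_pos: [0.4482, 0.016, 0.0684]
tcp_rot: [0.947, -0.322, 0.001, 0.0]
contact_force: [-3.2, -3.9, 7.5]
grip_width: 0.0366
t 15.92 tcp [0.4482 0.016  0.0684] w 0.0366 F [-3.2 -3.9  7.5] toolx [ 0.793 -0.609  0.001] tooly [-0.609 -0.793  0.   ] tz [ 0.001 -0.001 -1.   ] q [-0.06  0.47 -0.04  2.16  0.04  0.51 -2.36]
```

View pics/w14.png

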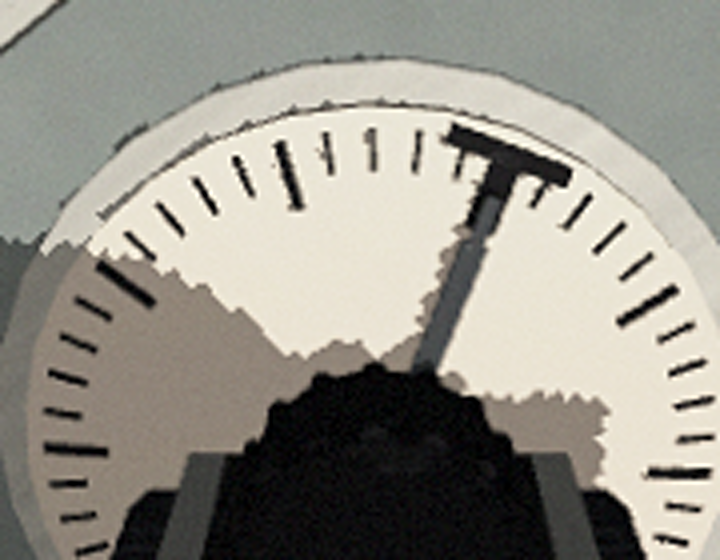

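```bash
python3 -m jog '[[0,0,0,0,0,0,6],[0,0,0,0,0,0,6],[0,0,0,0,0,0,6],[0,0,0,0,0,0,6],[0,0,0,0,0,-0.5,6]]'; python3 -m jog '[[0,0,0,0,0,-3,6],[0,0,0,0,0,-4,6],[0,0,0,0,0,-3,6],[0,0,0,0,0,0,6],[0,0,0,0,0,0,6]]';  python3 -c "
from h import *
st()
p,d=capture('wrist');cv2.imwrite('pics/w15.png',cv2.resize(p[100:250,160:350],None,fx=4,fy=4,interpolation=cv2.INTER_CUBIC))
for q in ['needle_tip','zero_mark']: print(q,[(round(x['score'],2),np.round(x['at'],4)) for x in spotter.tip_of('wrist',q)])
p,d=capture('top');cv2.imwrite('pics/t15.png',p)
for q in ['tin1','lid1']: print(q,[(round(x['score'],2),np.round(x['at'],4)) for x in spotter.tip_of('top',q)])
"
```

```text
t: 16.38
eef_pos: [0.448, 0.0172, 0.072]
tcp_rot: [0.947, -0.321, -0.0, 0.0]
contact_force: [0.5, 0.3, -0.0]
grip_width: 0.0605
t: 16.8
eef_pos: [0.4494, 0.0171, 0.1742]
tcp_rot: [0.947, -0.321, 0.002, -0.001]
contact_force: [-0.3, -0.3, -0.3]
grip_width: 0.0598
t 16.8 tcp [0.4494 0.0171 0.1742] w 0.0598 F [-0.3 -0.3 -0.3] toolx [ 0.794 -0.608  0.003] tooly [-0.608 -0.794 -0.003] tz [ 0.004  0.    -1.   ] q [-0.06  0.3  -0.05  2.03  0.02  0.81 -2.34]
needle_tip [(0.44, array([ 0.4718, -0.0199,  0.06  ]))]
zero_mark [(0.93, array([ 0.4713, -0.0209,  0.0554])), (0.73, array([ 0.4412, -0.2143, -0.    ]))]
tin1 [(0.98, array([ 5.424e-01, -2.250e-01, -1.000e-04])), (0.97, array([ 6.749e-01, -2.089e-01, -2.000e-04])), (0.93, array([ 0.4402, -0.2219, -0.0025])), (0.89, array([ 0.7791, -0.3184, -0.0016])), (0.71, array([ 0.3409, -0.1871, -0.0015]))]
lid1 [(0.78, array([ 0.6135, -0.3378,  0.0035])), (0.74, array([ 0.4055, -0.3538,  0.0016])), (0.58, array([ 5.121e-01, -3.481e-01,  1.000e-04]))]
```

View pics/w15.png

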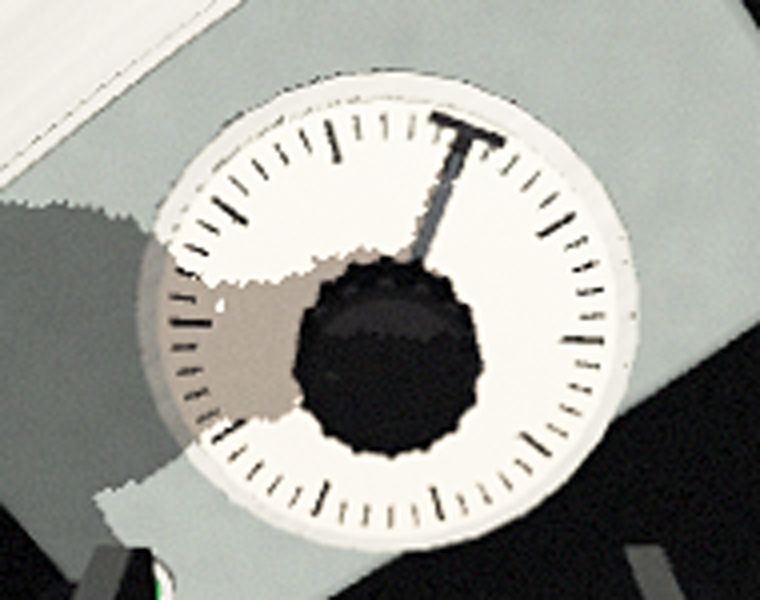

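View pics/t15.png

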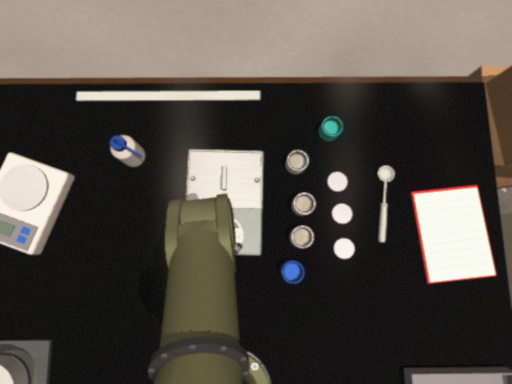

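```bash
python3 -m jog '[[0,0,-6,0,0,-1,7],[0,0,-6,0,0,-1,8],[0,0,-6,0,0,0,8.5],[0,0,-6,0,0,0,8.5],[0,0,-6,0,0,0,8.5]]'; python3 -m jog '[[0,0,-6,0,0,0,8.5],[0,0,-1.4,0,0,0,8.5],[0,0,0,1,3.5,0,8.5],[0,0,0,2,3.5,0,8.5],[0,0,0,2,3.5,0,8.5]]';  python3 -m jog '[[0,0,0,2,3.5,0,8.5],[0,0,0,2,3.5,0,8.5],[0,0,0,2,3.5,0,8.5],[0,0,0,2,3.5,0,8.5],[0,0,0,2,3.5,0,8.5]]'; python3 -m jog '[[0,0,0,1,3.5,0,8.5],[0,0,0,0,3,0,8.5],[0,0,0,0,0.5,0,8.5],[0,0,0,0,0,0,8.5],[0,0,0,0,0,0,8.5]]'; python3 -c "
from h import *
st();plan([.612,-.338,.12],0)
p,d=capture('wrist');cv2.imwrite('pics/w16.png',p)
for q in ['tin1','lid1']: print(q,[(round(x['score'],2),np.round(x['at'],4)) for x in spotter.tip_of('wrist',q)])
"
```

```text
t: 17.52
eef_pos: [0.448, 0.017, 0.1917]
tcp_rot: [0.998, -0.062, -0.001, 0.0]
contact_force: [-0.0, -0.3, -0.8]
grip_width: 0.0849
t: 17.93
eef_pos: [0.4983, -0.0889, 0.192]
tcp_rot: [1.0, -0.001, -0.0, -0.0]
contact_force: [1.4, 0.4, 0.4]
grip_width: 0.0852
t: 18.35
eef_pos: [0.5985, -0.2649, 0.1914]
tcp_rot: [1.0, -0.002, -0.001, -0.0]
contact_force: [0.7, 0.4, 0.5]
grip_width: 0.0851
t: 18.77
eef_pos: [0.6077, -0.3325, 0.1912]
tcp_rot: [1.0, -0.001, -0.001, -0.001]
contact_force: [0.9, 0.3, -0.0]
grip_width: 0.0848
t 18.77 tcp [ 0.6077 -0.3325  0.1912] w 0.0848 F [ 0.9  0.3 -0. ] toolx [ 1.    -0.003 -0.001] tooly [-0.003 -1.    -0.002] tz [-0.001  0.002 -1.   ] q [ 0.53  0.64 -0.12  1.35  0.08  1.15 -1.17]
rotvec deg [-0.09  0.08 -0.15]
shift cm now-frame [0.44 0.56 7.12] goal-frame [0.43 0.55 7.12]
tin1 [(0.71, array([ 7.815e-01, -3.194e-01, -6.000e-04])), (0.67, array([ 0.5428, -0.2265,  0.    ])), (0.57, array([ 4.424e-01, -2.150e-01,  2.000e-04])), (0.56, array([ 0.3386, -0.1878, -0.0016]))]
lid1 [(0.85, array([ 0.4045, -0.3527, -0.0034])), (0.84, array([ 0.5122, -0.3458,  0.0015])), (0.67, array([ 0.6128, -0.3361,  0.0036]))]
```

View pics/w16.png

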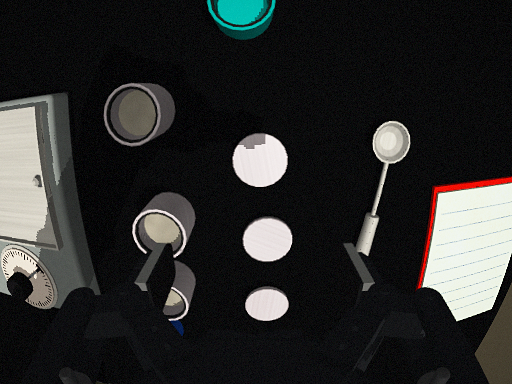

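```bash
cat >> h.py <<'E'
def fitc(xy,r=None):
    from scipy.optimize import least_squares
    c0=xy.mean(0)
    if r: 
        s=least_squares(lambda c:np.hypot(*(xy-c).T)-r,c0,loss='soft_l1',f_scale=.001); return s.x,r,np.abs(s.fun).mean()
    s=least_squares(lambda c:np.hypot(*(xy-c[:2]).T)-c[2],[*c0,.03],loss='soft_l1',f_scale=.001); return s.x[:2],s.x[2],np.abs(s.fun).mean()
def lids(p,q,n='wrist',z=.014,near=None):
    m=cv2.inRange(p,(165,165,165),(255,255,255)); m=cv2.morphologyEx(m,cv2.MORPH_CLOSE,np.ones((5,5)))
    out=[]
    for c in cv2.findContours(m,cv2.RETR_EXTERNAL,cv2.CHAIN_APPROX_NONE)[0]:
        if cv2.contourArea(c)<150: continue
        h=cv2.convexHull(c)[:,0,:].astype(float)
        h=c[:,0,:].astype(float)
        W=np.array([ray(n,u,v,z,q) for u,v in h]); cc,r,e=fitc(W[:,:2])
        if .025<r<.036: print(n,'lid',cc.round(4),'r',round(r,4),'e',round(e,5),'px',h.mean(0).round()); out.append(cc)
    return out
def rim(P,c,z=.055,tol=.006,R0=.045):
    """rim circle from point cloud near c"""
    s=P.reshape(-1,3); s=s[(np.hypot(*(s[:,:2]-np.array(c)[:2]).T)<R0)&(abs(s[:,2]-z)<tol)]
    if len(s)<15: print('few',len(s)); return
    cc,r,e=fitc(s[:,:2]); print('rim',cc.round(4),'r',round(r,4),'e',round(e,5),'z',np.median(s[:,2]).round(4),len(s))
    x0,x1=np.percentile(s[:,:2],[2,98],axis=0); print('   box mid',((x0+x1)/2).round(4),'size',(x1-x0).round(4)); return cc
E
python3 -c "
from h import *
st();q=camera_params('wrist');p,d=capture('wrist');P=cloud('wrist',d,q);lids(p,q)
for c in ((.676,-.21),(.541,-.225),(.44,-.219)): rim(P,c)
print('table z',P[260,300],P[60,120])
p,d=capture('top');q=camera_params('top');P=cloud('top',d,q);lids(p,q,'top')
for c in ((.676,-.21),(.541,-.225),(.44,-.219)): rim(P,c)
"
```

```text
t 18.92 tcp [ 0.6085 -0.3309  0.1923] w 0.0849 F [-0.5  0.2  0. ] toolx [1.    0.001 0.   ] tooly [ 0.001 -1.    -0.001] tz [ 0.     0.001 -1.   ] q [ 0.53  0.64 -0.12  1.35  0.08  1.15 -1.17]
wrist lid [ 0.4066 -0.3479] r 0.0295 e 0.00041 px [267. 305.]
wrist lid [ 0.5133 -0.3472] r 0.0296 e 0.00035 px [268. 240.]
wrist lid [ 0.518  -0.2099] r 0.0345 e 0.00138 px [160. 229.]
wrist lid [ 0.6127 -0.3382] r 0.0292 e 0.00186 px [261. 161.]
rim [ 0.6728 -0.2107] r 0.0289 e 0.00156 z 0.0553 1113
   box mid [ 0.6728 -0.2107] size [0.0596 0.0605]
rim [ 0.5422 -0.2263] r 0.0289 e 0.00156 z 0.0552 784
   box mid [ 0.5445 -0.2261] size [0.0551 0.0602]
rim [ 0.4445 -0.2175] r 0.0289 e 0.00145 z 0.055 293
   box mid [ 0.4421 -0.2319] size [0.0567 0.0317]
table z [ 0.47575175 -0.39118678  0.00135617] [ 7.36407387e-01 -1.71493925e-01 -6.73694506e-04]
top lid [ 0.4048 -0.3489] r 0.0291 e 0.00068 px [344. 248.]
top lid [ 0.4443 -0.224 ] r 0.0285 e 0.00347 px [303. 237.]
top lid [ 0.5115 -0.348 ] r 0.0289 e 0.00078 px [342. 213.]
top lid [ 0.5432 -0.2307] r 0.029 e 0.00428 px [303. 203.]
top lid [ 0.6106 -0.3386] r 0.0281 e 0.00157 px [337. 182.]
top lid [0.7272 0.3359] r 0.0333 e 0.00602 px [125. 148.]
rim [ 0.6703 -0.21  ] r 0.0292 e 0.00149 z 0.0533 117
   box mid [ 0.6702 -0.2092] size [0.0613 0.0607]
rim [ 0.5388 -0.2258] r 0.0291 e 0.0015 z 0.0539 122
   box mid [ 0.539  -0.2263] size [0.0599 0.0599]
rim [ 0.4408 -0.2169] r 0.0289 e 0.0015 z 0.0538 130
   box mid [ 0.4403 -0.217 ] size [0.061  0.0592]
```

```bash
python3 -m jog '[[0,0,0,0.4,0.7,3,8.5],[0,0,0,0,0,4,8.5],[0,0,0,0,0,4,8.5],[0,0,0,0,0,3,8.5],[0,0,0,0,0,1.5,8.5]]';python3 -m jog '[[0,0,0,0,0,0.5,8.5],[0,0,0,0,0,0,8.5],[0,0,0,0,0,0,8.5],[0,0,0,0,0,0,8.5],[0,0,0,0,0,0,8.5]]'; python3 -c "
from h import *
st();plan([.6127,-.338,.005],0)
p,d=capture('wrist');cv2.imwrite('pics/w17.png',p)
"
```

```text
t: 19.43
eef_pos: [0.61, -0.338, 0.0329]
tcp_rot: [1.0, 0.0, -0.003, -0.001]
contact_force: [0.1, 0.5, -0.4]
grip_width: 0.085
t: 19.85
eef_pos: [0.6131, -0.3406, 0.0343]
tcp_rot: [1.0, -0.0, 0.001, 0.001]
contact_force: [-1.2, -0.5, 0.4]
grip_width: 0.0852
t 19.85 tcp [ 0.6131 -0.3406  0.0343] w 0.0852 F [-1.2 -0.5  0.4] toolx [ 1.    -0.001  0.003] tooly [-0.001 -1.     0.001] tz [ 0.003 -0.001 -1.   ] q [ 0.53  0.8  -0.11  1.5   0.1   0.85 -1.18]
rotvec deg [ 0.08 -0.16 -0.04]
shift cm now-frame [-0.05 -0.26  2.93] goal-frame [-0.04 -0.26  2.93]
```

View pics/w17.png

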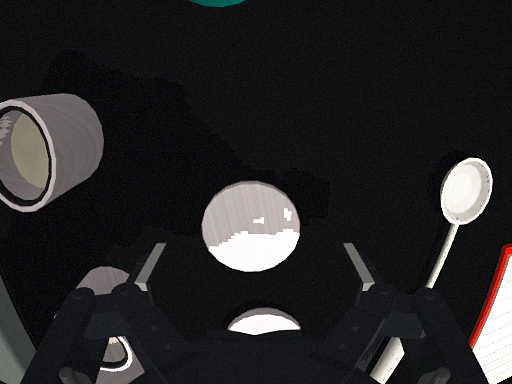

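```bash
python3 -c "
from h import *
o=ctrl.get_obs();q=camera_params('wrist');r=R.from_quat(o['tcp_rot'])
for s in (0,.005,.01,.013,.02,.03):
  print(s,[proj('wrist',o['eef_pos']+r.apply([x,y,-s]),q).round(1).tolist() for y in(-.0426,.0426) for x in (-.011,.011)])
p=cv2.imread('pics/w17.png');cv2.imwrite('pics/c17.png',cv2.resize(p[220:330,110:290],None,fx=4.4,fy=4.4,interpolation=cv2.INTER_CUBIC))
"
```

```text
0 [[182.5, 262.2], [178.3, 228.8], [328.4, 262.0], [332.6, 228.6]]
0.005 [[180.7, 266.9], [176.2, 233.0], [330.2, 266.7], [334.8, 232.8]]
0.01 [[178.8, 271.8], [174.0, 237.3], [332.2, 271.6], [337.1, 237.2]]
0.013 [[177.7, 274.9], [172.6, 240.1], [333.4, 274.7], [338.5, 239.9]]
0.02 [[174.8, 282.5], [169.2, 246.9], [336.3, 282.2], [342.0, 246.7]]
0.03 [[170.4, 294.2], [163.9, 257.6], [340.8, 293.9], [347.5, 257.3]]
```

View pics/c17.png

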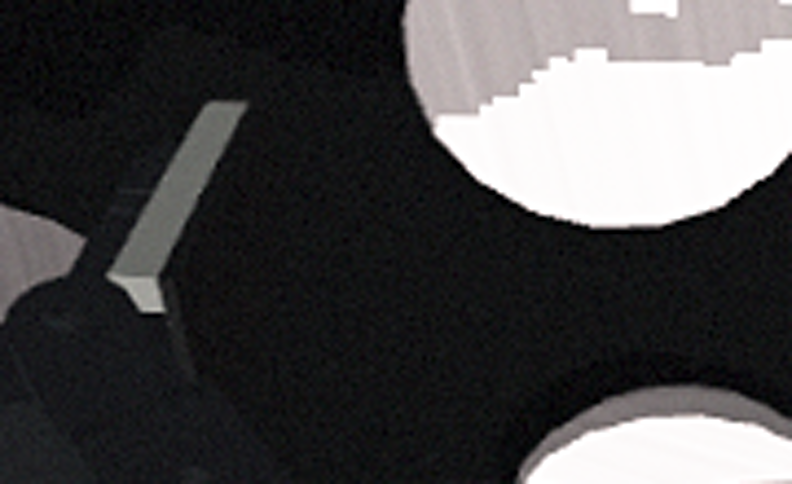

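```bash
python3 -m jog '[[0,0,0,-0.05,-0.2,1.5,8.5],[0,0,0,0,0,1,8.5],[0,0,0,0,0,0.6,8.5],[0,0,0,0,0,0.2,8.5],[0,0,0,0,0,0,8.5]]';python3 -m jog '[[0,0,0,0,0,0,7],[0,0,0,0,0,0,6.5],[0,0,0,0,0,0,5],[0,0,0,0,0,0,5],[0,0,0,0,0,0,5]]' 40; python3 -c "
from h import *
st()
p,d=capture('wrist');cv2.imwrite('pics/w18.png',p)
"
```

```text
t: 20.32
eef_pos: [0.6111, -0.3381, -0.0014]
tcp_rot: [1.0, -0.0, -0.001, -0.0]
contact_force: [0.5, 0.7, 0.0]
grip_width: 0.0851
t: 20.73
eef_pos: [0.612, -0.3384, 0.0004]
tcp_rot: [1.0, -0.0, 0.001, 0.0]
contact_force: [-1.0, 0.7, 6.1]
grip_width: 0.0592
t 20.73 tcp [ 6.120e-01 -3.384e-01  4.000e-04] w 0.0592 F [-1.   0.7  6.1] toolx [ 1.    -0.001  0.001] tooly [-0.001 -1.     0.001] tz [ 0.001 -0.001 -1.   ] q [ 0.53  0.84 -0.1   1.52  0.11  0.79 -1.19]
```

View pics/w18.png

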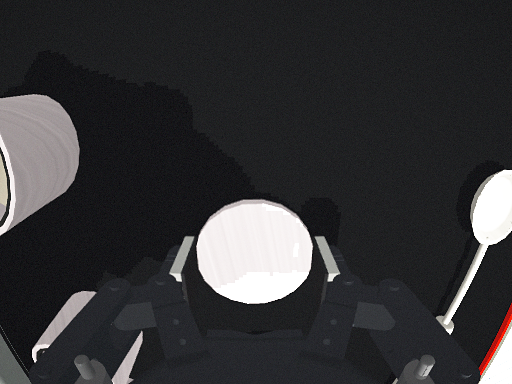

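```bash
python3 -m jog '[[0,0,0,0,0,-1,5],[0,0,0,0,0,-3,5],[0,0,0,0,0,-4,5],[0,0,0,0,0,-4,5],[0,0,0,0,0,-1,5]]'; python3 -m jog '[[0,0,0,0,-2,0,5],[0,0,0,1,-3,0,5],[0,0,0,1.5,-3,0,5],[0,0,0,1.5,-3,0,5],[0,0,0,1,-1,0,5]]'; python3 -c "
from h import *
st()
p,d=capture('wrist');cv2.imwrite('pics/w19.png',p)
p,d=capture('top');q=camera_params('top');P=cloud('top',d,q)
p,d=capture('scene');cv2.imwrite('pics/s19.png',p)
rim(P,(.67,-.21))
"
```

```text
t: 21.2
eef_pos: [0.6144, -0.3396, 0.1372]
tcp_rot: [1.0, -0.001, 0.005, 0.002]
contact_force: [0.8, -0.3, 0.6]
grip_width: 0.0586
t: 21.62
eef_pos: [0.6637, -0.2111, 0.1301]
tcp_rot: [1.0, 0.003, 0.001, -0.002]
contact_force: [0.8, 1.2, -1.1]
grip_width: 0.0589
t 21.62 tcp [ 0.6637 -0.2111  0.1301] w 0.0589 F [ 0.8  1.2 -1.1] toolx [1.    0.005 0.002] tooly [ 0.005 -1.    -0.004] tz [ 0.002  0.004 -1.   ] q [ 0.34  0.7  -0.11  1.42  0.08  1.03 -1.36]
rim [ 0.6709 -0.21  ] r 0.0297 e 0.00156 z 0.0534 46
   box mid [ 0.6576 -0.2012] size [0.0371 0.0447]
```

View pics/w19.png

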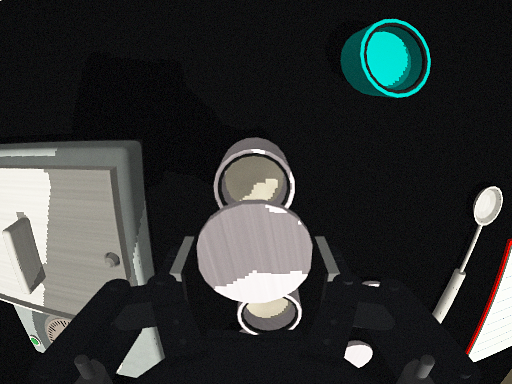

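View pics/s19.png

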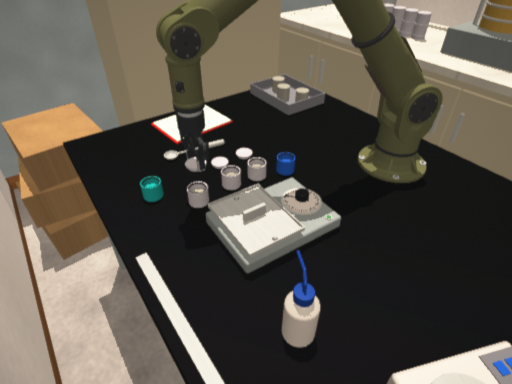

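```bash
cat >> h.py <<'E'
def held(dz=.0136,show=None):
    o=st();q=camera_params('wrist');p,d=capture('wrist');P=cloud('wrist',d,q)
    z=o['eef_pos'][2]+dz
    pc=P.reshape(-1,3);m=(np.hypot(*(pc[:,:2]-o['eef_pos'][:2]).T)<.034)&(abs(pc[:,2]-z)<.006)&(d.ravel()>.05)
    M=cv2.morphologyEx(m.reshape(384,512).astype(np.uint8)*255,cv2.MORPH_OPEN,np.ones((5,5)))
    A=np.c_[pc[m][:,:2]-pc[m][:,:2].mean(0),np.ones(m.sum())];s=np.linalg.lstsq(A,pc[m][:,2],rcond=None)[0]
    c=max(cv2.findContours(M,cv2.RETR_EXTERNAL,cv2.CHAIN_APPROX_NONE)[0],key=cv2.contourArea)[:,0,:]
    W=np.array([ray('wrist',u,v,s[2],q) for u,v in c]); cc,r,e=fitc(W[:,:2])
    print('lid plane z',s[2].round(4),'rel',(s[2]-o['eef_pos'][2]).round(4),'slopes',s[:2].round(3),'centre',cc.round(4),'r',round(r,4),'e',round(e,5),'off',(cc-o['eef_pos'][:2]).round(4))
    return p,d,P,q,o
E
python3 -c "
from h import *
p,d,P,q,o=held()
rim(P,(.672,-.211))"
```

```text
t 21.77 tcp [ 0.6625 -0.2165  0.1295] w 0.0586 F [-0.9  0.3 -0.2] toolx [1.    0.002 0.001] tooly [ 0.002 -1.    -0.   ] tz [ 0.001  0.    -1.   ] q [ 0.34  0.7  -0.11  1.42  0.08  1.03 -1.35]
lid plane z 0.1438 rel 0.0142 slopes [-0.012  0.   ] centre [ 0.6653 -0.2159] r 0.0307 e 0.00053 off [0.0029 0.0006]
rim [ 0.6734 -0.2098] r 0.0288 e 0.00156 z 0.0554 1329
   box mid [ 0.6799 -0.2098] size [0.0478 0.0609]
```

```bash
python3 -m jog '[[0,0,0,0.8,-0.6,1,5],[0,0,0,0,0,2,5],[0,0,0,0,0,2,5],[0,0,0,0,0,0,5],[0,0,0,0,0,0,5]]'; python3 -c "
from h import *
p,d,P,q,o=held()
rim(P,(.672,-.211))
cv2.imwrite('pics/w20.png',p)"
```

```text
t: 22.23
eef_pos: [0.6684, -0.2131, 0.0777]
tcp_rot: [1.0, -0.001, -0.002, -0.0]
contact_force: [0.4, -0.2, 0.2]
grip_width: 0.0588
t 22.23 tcp [ 0.6684 -0.2131  0.0777] w 0.0588 F [ 0.4 -0.2  0.2] toolx [ 1.    -0.002 -0.003] tooly [-0.002 -1.    -0.   ] tz [-0.003  0.    -1.   ] q [ 0.33  0.76 -0.1   1.46  0.09  0.94 -1.37]
lid plane z 0.092 rel 0.0142 slopes [-0.015  0.001] centre [ 0.6714 -0.2123] r 0.0307 e 0.00058 off [0.003  0.0008]
rim [ 0.6733 -0.2097] r 0.029 e 0.00155 z 0.0554 1497
   box mid [ 0.6889 -0.2089] size [0.0301 0.059 ]
```

View pics/w20.png

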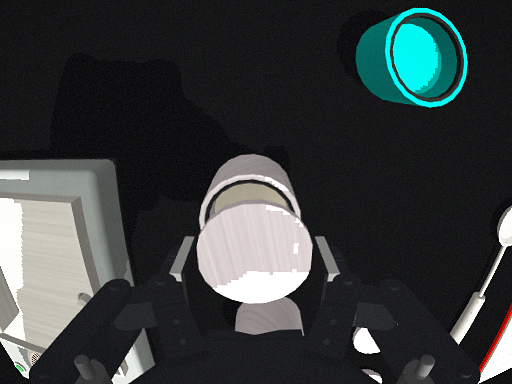

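```bash
python3 -c "
from h import *
p,d,P,q,o=held()
rim(P,(.672,-.211))"
```

```text
t 22.28 tcp [ 0.6694 -0.2132  0.0792] w 0.0589 F [ 0.6 -0.9  0.2] toolx [ 1.    -0.002 -0.001] tooly [-0.002 -1.     0.   ] tz [-0.001 -0.    -1.   ] q [ 0.33  0.75 -0.1   1.45  0.09  0.94 -1.37]
lid plane z 0.0934 rel 0.0143 slopes [-0.013  0.   ] centre [ 0.6721 -0.2125] r 0.0307 e 0.00057 off [0.0027 0.0007]
rim [ 0.6732 -0.2096] r 0.029 e 0.00155 z 0.0554 1442
   box mid [ 0.6891 -0.2088] size [0.0295 0.0587]
```

```bash
python3 -m jog '[[0,0,0,0.1,-0.25,0.6,5],[0,0,0,0,0,0.6,5],[0,0,0,0,0,0.6,5],[0,0,0,0,0,0.4,5],[0,0,0,0,0,0,5]]'; python3 -c "
from h import *
p,d,P,q,o=held()
rim(P,(.672,-.211))
cv2.imwrite('pics/w21.png',p)"
```

```text
t: 22.75
eef_pos: [0.6699, -0.2095, 0.056]
tcp_rot: [1.0, -0.0, -0.001, -0.0]
contact_force: [1.3, -0.2, -0.5]
grip_width: 0.0593
t 22.75 tcp [ 0.6699 -0.2095  0.056 ] w 0.0593 F [ 1.3 -0.2 -0.5] toolx [ 1.    -0.001 -0.002] tooly [-0.001 -1.    -0.   ] tz [-0.002  0.    -1.   ] q [ 0.32  0.78 -0.1   1.47  0.09  0.9  -1.38]
lid plane z 0.0702 rel 0.0142 slopes [-0.015 -0.   ] centre [ 0.6727 -0.2088] r 0.0308 e 0.0005 off [0.0028 0.0007]
rim [ 0.6713 -0.2092] r 0.0311 e 0.00133 z 0.0553 1453
   box mid [ 0.6927 -0.2102] size [0.0228 0.0571]
```

View pics/w21.png

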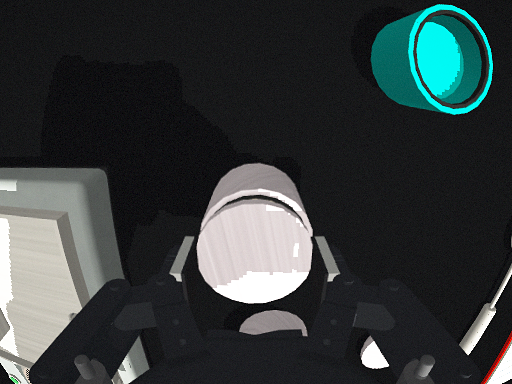

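```bash
python3 -m jog '[[0,0,0,0,0.08,0.2,5],[0,0,0,0,0,0.2,5],[0,0,0,0,0,0.1,5],[0,0,0,0,0,0,5],[0,0,0,0,0,0,5]]'; python3 -c "
from h import *
p,d,P,q,o=held()"
```

```text
t: 23.22
eef_pos: [0.6706, -0.2105, 0.0523]
tcp_rot: [1.0, -0.0, -0.0, -0.0]
contact_force: [-0.1, 0.1, -1.3]
grip_width: 0.0591
t 23.22 tcp [ 0.6706 -0.2105  0.0523] w 0.0591 F [-0.1  0.1 -1.3] toolx [ 1.    -0.001 -0.   ] tooly [-0.001 -1.    -0.   ] tz [-0.  0. -1.] q [ 0.32  0.78 -0.1   1.48  0.09  0.89 -1.38]
lid plane z 0.0665 rel 0.0142 slopes [-0.012  0.001] centre [ 0.6735 -0.2098] r 0.0306 e 0.00058 off [0.0029 0.0006]
```

```bash
python3 -m jog '[[0,0,0,0,0,0.1,5],[0,0,0,0,0,0.1,5],[0,0,0,0,0,0.1,5],[0,0,0,0,0,0,5],[0,0,0,0,0,0,5]]'; python3 -c "
from h import *
p,d,P,q,o=held()"
```

```text
t: 23.68
eef_pos: [0.6708, -0.2105, 0.0504]
tcp_rot: [1.0, -0.0, 0.0, 0.0]
contact_force: [-3.1, 1.4, 6.9]
grip_width: 0.0589
t 23.68 tcp [ 0.6708 -0.2105  0.0504] w 0.0589 F [-3.1  1.4  6.9] toolx [ 1.    -0.001  0.001] tooly [-0.001 -1.     0.   ] tz [ 0.001 -0.    -1.   ] q [ 0.32  0.78 -0.1   1.48  0.09  0.88 -1.38]
lid plane z 0.0647 rel 0.0143 slopes [-0.012  0.001] centre [ 0.6735 -0.21  ] r 0.0306 e 0.00049 off [0.0027 0.0006]
```

```bash
python3 -m jog '[[0,0,0,0,0,0.15,5],[0,0,0,0,0,0.15,5],[0,0,0,0,0,0.1,5],[0,0,0,0,0,0,5],[0,0,0,0,0,0,5]]' 60; python3 -c "
from h import *
p,d,P,q,o=held()"
```

```text
t: 24.15
eef_pos: [0.671, -0.2106, 0.0503]
tcp_rot: [1.0, -0.001, 0.001, 0.0]
contact_force: [-11.4, 2.7, 31.3]
grip_width: 0.0583
t 24.15 tcp [ 0.671  -0.2106  0.0503] w 0.0583 F [-11.4   2.7  31.3] toolx [ 1.    -0.001  0.003] tooly [-0.001 -1.     0.001] tz [ 0.003 -0.001 -1.   ] q [ 0.32  0.78 -0.1   1.48  0.09  0.88 -1.38]
lid plane z 0.0644 rel 0.0142 slopes [-0.007 -0.001] centre [ 0.6738 -0.2101] r 0.0306 e 0.00066 off [0.0028 0.0005]
```

```bash
python3 -m jog '[[0,0,0,0,0,-0.2,5],[0,0,0,0,0,-0.2,5],[0,0,0,0,0,0,6.5],[0,0,0,0,0,0,7.5],[0,0,0,0,0,0,8.5]]' ; python3 -m jog '[[0,0,0,0,0,-2,8.5],[0,0,0,0,0,-3,8.5],[0,0,0,0,0,-3,8.5],[0,0,0,0,0,-1,8.5],[0,0,0,0,0,0,8.5]]'; python3 -c "
from h import *
st();q=camera_params('wrist')
p,d=capture('wrist');cv2.imwrite('pics/w22.png',p);P=cloud('wrist',d,q)
lids(p,q,z=.065);pc=P.reshape(-1,3);m=(np.hypot(*(pc[:,:2]-[.673,-.21]).T)<.027)&(pc[:,2]>.03);A=np.c_[pc[m][:,:2]-pc[m][:,:2].mean(0),np.ones(m.sum())];print(np.linalg.lstsq(A,pc[m][:,2],rcond=None)[0].round(4))
rim(P,(.672,-.211),z=.055,tol=.003)
"
```

```text
t: 24.62
eef_pos: [0.6705, -0.2105, 0.0487]
tcp_rot: [1.0, -0.0, -0.0, -0.0]
contact_force: [0.2, 0.1, 0.2]
grip_width: 0.0843
t: 25.03
eef_pos: [0.6724, -0.2111, 0.1425]
tcp_rot: [1.0, -0.001, 0.003, 0.001]
contact_force: [0.3, -0.2, -0.2]
grip_width: 0.0848
t 25.03 tcp [ 0.6724 -0.2111  0.1425] w 0.0848 F [ 0.3 -0.2 -0.2] toolx [ 1.    -0.001  0.005] tooly [-0.001 -1.     0.002] tz [ 0.005 -0.002 -1.   ] q [ 0.33  0.69 -0.11  1.39  0.08  1.06 -1.37]
wrist lid [ 0.4553 -0.0447] r 0.0319 e 0.00714 px [124. 357.]
wrist lid [ 0.5504 -0.2246] r 0.0285 e 0.00401 px [268. 312.]
wrist lid [ 0.6737 -0.2097] r 0.0309 e 0.00061 px [254. 194.]
[ 4.6026 -0.0371  0.1803]
rim [ 0.6722 -0.2098] r 0.0311 e 0.00059 z 0.0556 316
   box mid [ 0.6909 -0.2089] size [0.0262 0.0599]
```

View pics/w22.png

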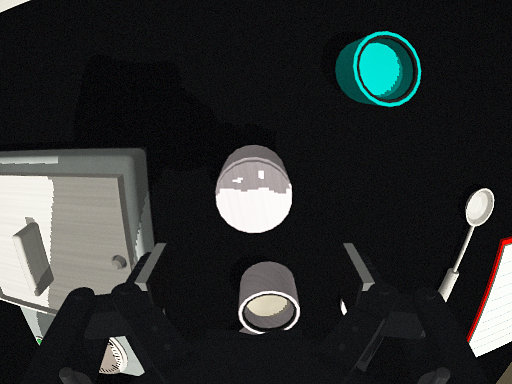

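```bash
cat >> h.py <<'E'
def lidtop(P,c,lo=.056,hi=.075,r=.025):
    pc=P.reshape(-1,3);m=(np.hypot(*(pc[:,:2]-np.array(c)).T)<r)&(pc[:,2]>lo)&(pc[:,2]<hi)
    A=np.c_[pc[m][:,:2]-np.array(c),np.ones(m.sum())];s=np.linalg.lstsq(A,pc[m][:,2],rcond=None)[0];print('lidtop z',s[2].round(4),'slope',s[:2].round(4),m.sum())
E
python3 -c "
from h import *
st();q=camera_params('wrist')
p,d=capture('wrist');P=cloud('wrist',d,q);lidtop(P,(.6735,-.2098));lids(p,q,z=.065)
p,d=capture('top');q=camera_params('top');P=cloud('top',d,q)
for c in ((.541,-.225),(.44,-.219)): rim(P,c)
"
```

```text
t 25.08 tcp [ 0.6713 -0.2107  0.1401] w 0.0849 F [ 0.3 -1.  -1.1] toolx [ 1.    -0.001  0.002] tooly [-0.001 -1.     0.001] tz [ 0.002 -0.001 -1.   ] q [ 0.33  0.7  -0.11  1.39  0.08  1.06 -1.37]
lidtop z 0.0654 slope [ 0.0065 -0.008 ] 2962
wrist lid [ 0.454  -0.0484] r 0.0302 e 0.00708 px [123. 357.]
wrist lid [ 0.5505 -0.2246] r 0.0285 e 0.00414 px [269. 312.]
wrist lid [ 0.6738 -0.2097] r 0.0309 e 0.00058 px [254. 194.]
few 3
few 0
```

```bash
python3 -m jog '[[0,0,0,0.05,0,1,0],[0,0,0,0,0,2,0],[0,0,0,0,0,2,0],[0,0,0,0,0,1,0],[0,0,0,0,0,0,0]]' 30; python3 -m jog '[[0,0,0,0,0,0.4,0],[0,0,0,0,0,0.3,0],[0,0,0,0,0,0.3,0],[0,0,0,0,0,0,0],[0,0,0,0,0,0,0]]'; python3 -c "
from h import *
st()"
```

```text
t: 25.6
eef_pos: [0.6686, -0.2098, 0.0745]
tcp_rot: [1.0, -0.0, -0.004, -0.001]
contact_force: [-0.6, 0.1, -0.2]
grip_width: 0.0249
t: 26.02
eef_pos: [0.6713, -0.2106, 0.0697]
tcp_rot: [1.0, -0.0, 0.0, 0.0]
contact_force: [-0.7, -1.1, 0.2]
grip_width: -0.0003
t 26.02 tcp [ 0.6713 -0.2106  0.0697] w -0.0003 F [-0.7 -1.1  0.2] toolx [ 1.    -0.001  0.001] tooly [-0.001 -1.     0.   ] tz [ 0.001 -0.    -1.   ] q [ 0.33  0.76 -0.1   1.46  0.09  0.92 -1.38]
```

```bash
python3 -m jog '[[0,0,0,0,0,0.2,0],[0,0,0,0,0,0.2,0],[0,0,0,0,0,0.15,0],[0,0,0,0,0,0.15,0],[0,0,0,0,0,0.1,0]]' ; python3 -m jog '[[0,0,0,0,0,0.05,0],[0,0,0,0,0,0.05,0],[0,0,0,0,0,0.05,0],[0,0,0,0,0,0,0],[0,0,0,0,0,0,0]]'
```

```text
t: 26.43
eef_pos: [0.6712, -0.2105, 0.0613]
tcp_rot: [1.0, -0.0, 0.0, 0.0]
contact_force: [0.2, -0.4, 1.0]
grip_width: 0.0004
t: 26.85
eef_pos: [0.6712, -0.2105, 0.0612]
tcp_rot: [1.0, -0.0, 0.0, 0.0]
contact_force: [-3.3, 1.2, 9.4]
grip_width: 0.0001
```

```bash
python3 -m jog '[[0,0,0,0,0,0.1,0],[0,0,0,0,0,0.1,0],[0,0,0,0,0,0.05,0],[0,0,0,0,0,0,0],[0,0,0,0,0,0,0]]' ; python3 -m jog '[[0,0,0,0,0,-1,0],[0,0,0,0,0,-3,0],[0,0,0,0,0,-4,0],[0,0,0,0,0,0,0],[0,0,0,0,0,0,0]]'; python3 -c "
from h import *
st();q=camera_params('wrist')
p,d=capture('wrist');P=cloud('wrist',d,q);lidtop(P,(.6735,-.2098));lids(p,q,z=.061);cv2.imwrite('pics/w23.png',p)"
```

```text
t: 27.27
eef_pos: [0.6713, -0.2106, 0.061]
tcp_rot: [1.0, -0.001, 0.001, 0.0]
contact_force: [-9.0, 2.7, 23.9]
grip_width: -0.0001
t: 27.68
eef_pos: [0.6728, -0.211, 0.1404]
tcp_rot: [1.0, -0.0, 0.003, 0.001]
contact_force: [0.3, 0.5, -0.1]
grip_width: 0.0001
t 27.68 tcp [ 0.6728 -0.211   0.1404] w 0.0001 F [ 0.3  0.5 -0.1] toolx [ 1.    -0.001  0.006] tooly [-0.001 -1.     0.002] tz [ 0.006 -0.002 -1.   ] q [ 0.33  0.7  -0.11  1.39  0.08  1.05 -1.37]
lidtop z 0.0619 slope [ 0.0013 -0.0011] 2857
wrist lid [ 0.6729 -0.2104] r 0.0306 e 0.00247 px [249. 194.]
```

View pics/w23.png

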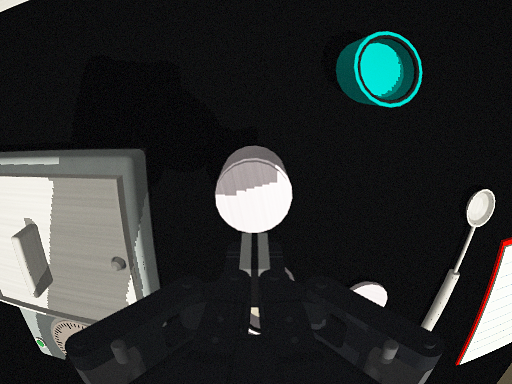

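```bash
python3 -m jog '[[0,0,0,0,0,0,8.5],[0,0,0,0,0,0,8.5],[0,0,0,0,0,0,8.5],[0,0,0,0,0,0,8.5],[0,0,0,0,0,1,8.5]]' ; python3 -m jog '[[0,0,0,0,0,3,8.5],[0,0,0,0,0,3,8.5],[0,0,0,0,0,3,8.5],[0,0,0,0,0,1.7,8.5],[0,0,0,0,0,0,8.5]]'; python3 -m jog '[[0,0,0,0,0,0,7],[0,0,0,0,0,0,5],[0,0,0,0,0,0,5],[0,0,0,0,0,0,5],[0,0,0,0,0,0,5]]' 50; python3 -c "
from h import *
st();q=camera_params('wrist')
p,d=capture('wrist');cv2.imwrite('pics/w24.png',p)"
```

```text
t: 28.15
eef_pos: [0.6721, -0.2107, 0.1283]
tcp_rot: [1.0, -0.0, 0.001, 0.0]
contact_force: [0.7, 0.2, 0.9]
grip_width: 0.0609
t: 28.57
eef_pos: [0.6677, -0.2095, 0.0145]
tcp_rot: [1.0, -0.0, -0.004, -0.001]
contact_force: [-0.8, 1.2, -0.0]
grip_width: 0.0849
t: 28.98
eef_pos: [0.6718, -0.2107, 0.0216]
tcp_rot: [1.0, -0.0, 0.001, 0.0]
contact_force: [-0.0, -0.0, 1.3]
grip_width: 0.0641
t 28.98 tcp [ 0.6718 -0.2107  0.0216] w 0.0641 F [-0.  -0.   1.3] toolx [ 1.    -0.001  0.002] tooly [-0.001 -1.     0.   ] tz [ 0.002 -0.    -1.   ] q [ 0.32  0.82 -0.1   1.5   0.1   0.83 -1.38]
```

View pics/w24.png

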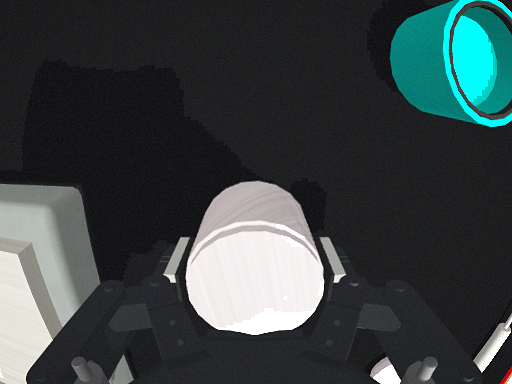

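```bash
python3 -m jog '[[0,0,0,0,0,-0.5,5],[0,0,0,0,0,-2.5,5],[0,0,0,0,0,-3,5],[0,0,0,0,0,-3,5],[0,0,0,0,0,-2,5]]' ; python3 -c "
from h import *
st()
p,d=capture('wrist');cv2.imwrite('pics/w25.png',p)"; python3 -m jog '[[0,0,0,0,-2,0,5],[0,0,0,-0.5,-4,0,5],[0,0,0,-0.5,-4,0,5],[0,0,0,-0.5,-3.2,0,5],[0,0,0,-0.5,-2,0,5]]';python3 -c "
from h import *
p,d=capture('wrist');
p,d=capture('wrist');cv2.imwrite('pics/w26.png',p);st()
plan([.6521,-.059,.1])"
```

```text
t: 29.45
eef_pos: [0.6718, -0.2107, 0.1336]
tcp_rot: [1.0, -0.0, 0.001, 0.0]
contact_force: [0.9, -0.2, -1.5]
grip_width: 0.0637
t 29.45 tcp [ 0.6718 -0.2107  0.1336] w 0.0637 F [ 0.9 -0.2 -1.5] toolx [ 1.    -0.001  0.003] tooly [-0.001 -1.     0.001] tz [ 0.003 -0.001 -1.   ] q [ 0.33  0.7  -0.11  1.4   0.08  1.04 -1.37]
t: 29.92
eef_pos: [0.6504, -0.0527, 0.1299]
tcp_rot: [1.0, 0.002, -0.0, -0.002]
contact_force: [-0.9, 0.7, -3.9]
grip_width: 0.0637
t 30.02 tcp [ 0.6502 -0.0515  0.13  ] w 0.0636 F [ 0.2  0.6 -3.5] toolx [ 1.     0.007 -0.001] tooly [ 0.007 -1.    -0.004] tz [-0.001  0.004 -1.   ] q [ 0.11  0.63 -0.11  1.56  0.07  0.96 -1.59]
shift cm now-frame [0.19 0.76 3.  ] goal-frame [0.19 0.76 3.  ]
```

View pics/w26.png

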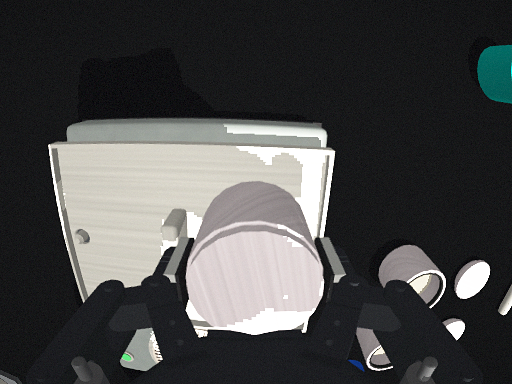

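```bash
python3 -m jog '[[0,0,0,0.15,0.75,0,5],[0,0,0,0,0,1,5],[0,0,0,0,0,1.3,5],[0,0,0,0,0,0.7,5],[0,0,0,0,0,0,5]]' ; python3 -c "
from h import *
st()
p,d=capture('wrist');cv2.imwrite('pics/w27.png',p);st()"
```

```text
t: 30.43
eef_pos: [0.6515, -0.0681, 0.0978]
tcp_rot: [1.0, -0.002, -0.002, 0.0]
contact_force: [-1.4, 0.1, -3.2]
grip_width: 0.0636
t 30.43 tcp [ 0.6515 -0.0681  0.0978] w 0.0636 F [-1.4  0.1 -3.2] toolx [ 1.    -0.003 -0.003] tooly [-0.003 -1.     0.001] tz [-0.003 -0.001 -1.   ] q [ 0.13  0.67 -0.1   1.58  0.08  0.9  -1.58]
t 30.48 tcp [ 0.652  -0.0676  0.0988] w 0.0635 F [ 0.2 -0.6 -3.4] toolx [ 1.    -0.003 -0.002] tooly [-0.003 -1.     0.   ] tz [-0.002 -0.    -1.   ] q [ 0.13  0.67 -0.1   1.58  0.08  0.9  -1.58]
```

View pics/w27.png

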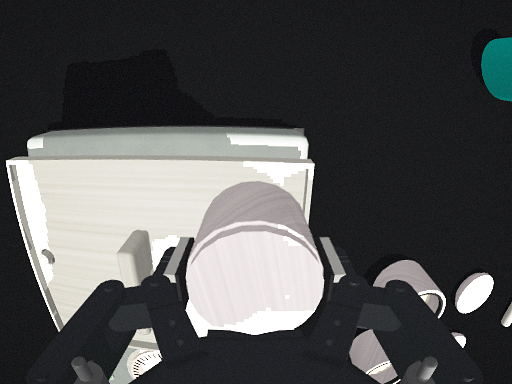

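```bash
python3 -m jog '[[0,0,0,0,-0.8,0,5],[0,0,0,0,0,0.3,5],[0,0,0,0,0,0.3,5],[0,0,0,0,0,0,5],[0,0,0,0,0,0,5]]' ; python3 -c "
from h import *
st()"
```

```text
t: 30.9
eef_pos: [0.6526, -0.058, 0.0942]
tcp_rot: [1.0, -0.0, -0.0, 0.0]
contact_force: [0.5, -0.4, -3.2]
grip_width: 0.0634
t 30.9 tcp [ 0.6526 -0.058   0.0942] w 0.0634 F [ 0.5 -0.4 -3.2] toolx [ 1.    -0.001 -0.   ] tooly [-0.001 -1.     0.   ] tz [-0. -0. -1.] q [ 0.11  0.67 -0.1   1.59  0.08  0.89 -1.59]
```

```bash
python3 -m jog '[[0,0,0,0,0,0.15,5],[0,0,0,0,0,0.15,5],[0,0,0,0,0,0.1,5],[0,0,0,0,0,0.05,5],[0,0,0,0,0,0,5]]' ; python3 -c "
from h import *
st()"
```

```text
t: 31.32
eef_pos: [0.6527, -0.0581, 0.0897]
tcp_rot: [1.0, -0.0, -0.0, 0.0]
contact_force: [0.2, 0.9, -1.9]
grip_width: 0.0636
t 31.32 tcp [ 0.6527 -0.0581  0.0897] w 0.0636 F [ 0.2  0.9 -1.9] toolx [ 1.    -0.001 -0.   ] tooly [-0.001 -1.     0.   ] tz [-0. -0. -1.] q [ 0.11  0.68 -0.1   1.59  0.08  0.88 -1.59]
```

```bash
python3 -m jog '[[0,0,0,0,0,0.1,5],[0,0,0,0,0,0,5],[0,0,0,0,0,0,6.8],[0,0,0,0,0,0,7.2],[0,0,0,0,0,0,7.4]]' ; python3 -m jog '[[0,0,0,0,0,-1,7.4],[0,0,0,0,0,-3,7.4],[0,0,0,0,0,-3,7.4],[0,0,0,0,0,-2,7.4],[0,0,0,0,0,0,7.4]]' ; python3 -c "
from h import *
st();q=camera_params('wrist')
p,d=capture('wrist');cv2.imwrite('pics/w28.png',p);P=cloud('wrist',d,q);lidtop(P,(.655,-.058),lo=.115,hi=.145)
lids(p,q,z=.129)
p,d=capture('scene');cv2.imwrite('pics/s28.png',p)"
```

```text
t: 31.73
eef_pos: [0.6531, -0.0579, 0.0891]
tcp_rot: [1.0, -0.0, 0.0, -0.0]
contact_force: [0.2, 0.7, 0.4]
grip_width: 0.0738
t: 32.15
eef_pos: [0.6555, -0.058, 0.185]
tcp_rot: [1.0, -0.0, 0.005, 0.0]
contact_force: [0.5, -0.4, -0.3]
grip_width: 0.0743
t 32.15 tcp [ 0.6555 -0.058   0.185 ] w 0.0743 F [ 0.5 -0.4 -0.3] toolx [ 1.    -0.001  0.009] tooly [-0.001 -1.     0.   ] tz [ 0.009 -0.    -1.   ] q [ 0.11  0.58 -0.11  1.48  0.07  1.07 -1.58]
lidtop z 0.1291 slope [0.0018 0.0004] 3374
```

View pics/w28.png

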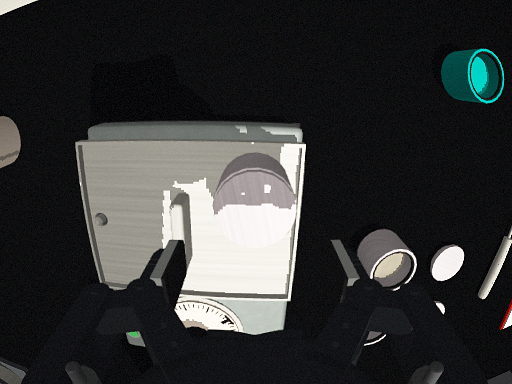

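View pics/s28.png

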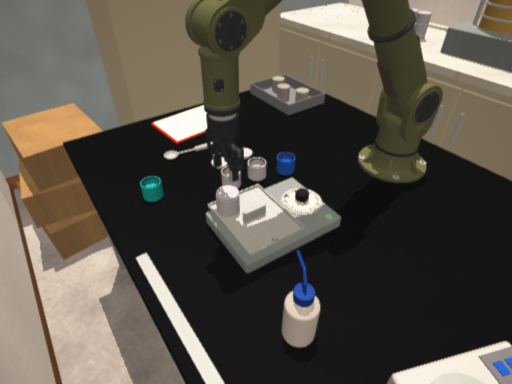

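```bash
python3 -m jog '[[0,0,0,-1,3,0,8],[0,0,0,-2,3.5,0,8.5],[0,0,0,-2,3.5,0,8.5],[0,0,0,-2,3.5,0,8.5],[0,0,0,-2,3.5,0,8.5]]'; python3 -m jog '[[0,0,0,-2,3.5,0,8.5],[0,0,0,-2,3.5,0,8.5],[0,0,0,-1.1,3,0,8.5],[0,0,0,0,1.5,0,8.5],[0,0,0,0,0.4,0,8.5]]' ; python3 -m jog '[[0,0,0,0,0,1,8.5],[0,0,0,0,0,1,8.5],[0,0,0,0,0,1,8.5],[0,0,0,0,0,0,8.5],[0,0,0,0,0,0,8.5]]'; python3 -c "
from h import *
p,d=capture('scene')
st();q=camera_params('wrist')
p,d=capture('wrist');cv2.imwrite('pics/w29.png',p);P=cloud('wrist',d,q)
lids(p,q);rim(P,(.542,-.226));rim(P,(.441,-.217))
plan([.5125,-.3475,.03],0)"
```

```text
t: 32.67
eef_pos: [0.5608, -0.229, 0.1777]
tcp_rot: [1.0, -0.0, -0.001, -0.0]
contact_force: [0.9, -0.5, -0.7]
grip_width: 0.085
t: 33.08
eef_pos: [0.5092, -0.3509, 0.1778]
tcp_rot: [1.0, -0.003, -0.001, 0.0]
contact_force: [0.5, -0.6, -0.3]
grip_width: 0.0851
t: 33.5
eef_pos: [0.5116, -0.345, 0.1475]
tcp_rot: [1.0, 0.001, -0.001, -0.001]
contact_force: [0.0, -0.4, 0.8]
grip_width: 0.0853
t 33.55 tcp [ 0.5119 -0.3456  0.1483] w 0.085 F [ 0.  -0.9 -0.8] toolx [ 1.     0.001 -0.001] tooly [ 0.001 -1.    -0.001] tz [-0.001  0.001 -1.   ] q [ 0.61  0.56 -0.1   1.64  0.06  0.95 -1.07]
wrist lid [ 0.4066 -0.3479] r 0.0296 e 0.00032 px [257. 266.]
wrist lid [ 0.4155 -0.1942] r 0.0354 e 0.001 px [118. 248.]
wrist lid [ 0.5097 -0.3477] r 0.0276 e 0.00303 px [258. 177.]
rim [ 0.5415 -0.2267] r 0.0289 e 0.00157 z 0.0552 1441
   box mid [ 0.5416 -0.2264] size [0.0597 0.0607]
rim [ 0.4439 -0.2178] r 0.029 e 0.00151 z 0.0551 788
   box mid [ 0.4445 -0.2161] size [0.0586 0.0583]
rotvec deg [-0.01 -0.01  0.03]
shift cm now-frame [ 0.04  0.15 11.88] goal-frame [ 0.05  0.14 11.88]
```

View pics/w29.png

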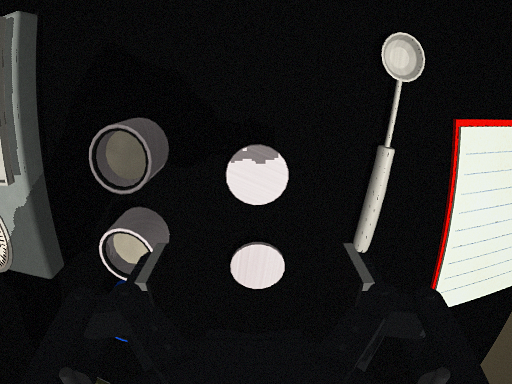

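```bash
python3 -m jog '[[0,0,0,0,0.17,3,8.5],[0,0,0,0,0,3.5,8.5],[0,0,0,0,0,3.5,8.5],[0,0,0,0,0,1.4,8.5],[0,0,0,0,0,0,8.5]]'; python3 -m jog '[[0,0,0,0,0,1.2,8.5],[0,0,0,0,0,1.2,8.5],[0,0,0,0,0,0.5,8.5],[0,0,0,0,0,0.1,8.5],[0,0,0,0,0,0,8.5]]';python3 -m jog '[[0,0,0,0,0,0,8.5],[0,0,0,0,0,0,7],[0,0,0,0,0,0,5],[0,0,0,0,0,0,5],[0,0,0,0,0,0,5]]' 40; python3 -c "
from h import *
held()"
```

```text
t: 34.02
eef_pos: [0.5098, -0.3471, 0.0315]
tcp_rot: [1.0, -0.0, -0.002, -0.002]
contact_force: [0.0, 0.4, -0.1]
grip_width: 0.0847
t: 34.43
eef_pos: [0.5116, -0.3486, 0.005]
tcp_rot: [1.0, -0.0, 0.0, 0.0]
contact_force: [0.8, -0.3, -0.5]
grip_width: 0.0849
t: 34.85
eef_pos: [0.5118, -0.3488, 0.006]
tcp_rot: [1.0, -0.0, 0.0, 0.0]
contact_force: [-1.5, 0.4, 6.4]
grip_width: 0.058
t 34.85 tcp [ 0.5118 -0.3488  0.006 ] w 0.058 F [-1.5  0.4  6.4] toolx [ 1.    -0.001  0.001] tooly [-0.001 -1.     0.001] tz [ 0.001 -0.001 -1.   ] q [ 0.61  0.74 -0.08  1.76  0.09  0.65 -1.09]
lid plane z 0.0151 rel 0.0091 slopes [ 0.002 -0.002] centre [ 0.5137 -0.3475] r 0.0299 e 0.00099 off [0.0019 0.0013]
```

```bash
python3 -m jog '[[0,0,0,0,0,-0.5,5],[0,0,0,0,0,-1.5,5],[0,0,0,0,0,-3,5],[0,0,0,0,0,-4,5],[0,0,0,0,0,-2,5]]'; python3 -m jog '[[0,0,0,0.5,-2,0,5],[0,0,0,0.5,-3,0,5],[0,0,0,1,-3,0,5],[0,0,0,1,-3,0,5],[0,0,0,0,-1.2,0,5]]';  python3 -c "
from h import *
capture('top')
p,d,P,q,o=held(.0085);cv2.imwrite('pics/w30.png',p)
rim(P,(.542,-.226))
p,d,P,q,o=held(.0085)"
```

```text
t: 35.32
eef_pos: [0.5126, -0.3493, 0.119]
tcp_rot: [1.0, -0.0, 0.002, 0.001]
contact_force: [1.0, -0.5, 0.0]
grip_width: 0.0578
t: 35.73
eef_pos: [0.544, -0.2209, 0.1154]
tcp_rot: [1.0, 0.002, 0.001, -0.001]
contact_force: [0.6, 0.1, -1.4]
grip_width: 0.0582
t 35.78 tcp [ 0.5433 -0.2198  0.1152] w 0.0578 F [-1.   2.2 -0.5] toolx [1.    0.006 0.001] tooly [ 0.006 -1.    -0.004] tz [ 0.001  0.004 -1.   ] q [ 0.41  0.56 -0.09  1.76  0.06  0.83 -1.28]
lid plane z 0.1239 rel 0.0086 slopes [-0.01   0.003] centre [ 0.5458 -0.2191] r 0.0305 e 0.00044 off [0.0026 0.0007]
rim [ 0.5418 -0.2253] r 0.0286 e 0.00155 z 0.0554 1066
   box mid [ 0.5547 -0.2261] size [0.0347 0.0589]
t 35.83 tcp [ 0.5425 -0.2228  0.1152] w 0.0581 F [-0.5 -0.7 -1. ] toolx [1.    0.005 0.   ] tooly [ 0.005 -1.    -0.002] tz [ 0.     0.002 -1.   ] q [ 0.41  0.56 -0.09  1.76  0.06  0.83 -1.28]
lid plane z 0.1238 rel 0.0086 slopes [-0.01   0.001] centre [ 0.5449 -0.2221] r 0.0305 e 0.00046 off [0.0025 0.0007]
```

View pics/w30.png

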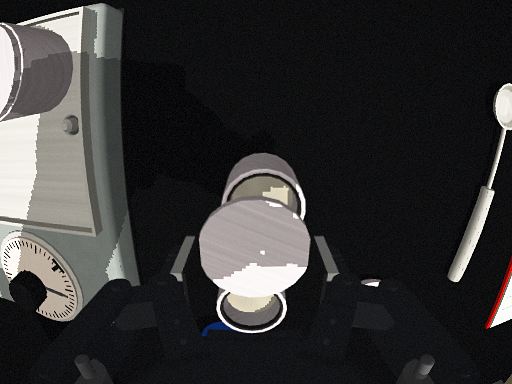

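```bash
python3 -m jog '[[0,0,0,-0.28,0.05,1,5],[0,0,0,0,0,1.5,5],[0,0,0,0,0,1.3,5],[0,0,0,0,0,0.5,5],[0,0,0,0,0,0,5]]';  python3 -c "
from h import *
capture('top')
p,d,P,q,o=held(.0085);rim(P,(.542,-.226))
p,d,P,q,o=held(.0085)"
```

```text
t: 36.3
eef_pos: [0.5375, -0.2285, 0.0706]
tcp_rot: [1.0, -0.001, -0.001, -0.0]
contact_force: [0.0, -0.1, 0.8]
grip_width: 0.058
t 36.35 tcp [ 0.5381 -0.2284  0.0715] w 0.0583 F [-0.   0.7  0.2] toolx [ 1.    -0.003 -0.001] tooly [-0.003 -1.     0.   ] tz [-0.001 -0.    -1.   ] q [ 0.41  0.61 -0.08  1.81  0.07  0.73 -1.28]
lid plane z 0.0801 rel 0.0086 slopes [-0.012 -0.001] centre [ 0.5407 -0.2276] r 0.0306 e 0.00049 off [0.0026 0.0008]
rim [ 0.5405 -0.2257] r 0.03 e 0.00151 z 0.0553 1414
   box mid [ 0.5588 -0.2241] size [0.0267 0.0573]
t 36.4 tcp [ 0.5387 -0.2282  0.0721] w 0.0578 F [1.  0.3 0.1] toolx [ 1.    -0.002  0.   ] tooly [-0.002 -1.     0.   ] tz [ 0. -0. -1.] q [ 0.41  0.61 -0.08  1.81  0.07  0.73 -1.28]
lid plane z 0.0807 rel 0.0087 slopes [-0.01  -0.001] centre [ 0.5411 -0.2274] r 0.0305 e 0.00044 off [0.0024 0.0008]
```

```bash
python3 -m jog '[[0,0,0,0,-0.07,0.5,5],[0,0,0,0,0,0.5,5],[0,0,0,0,0,0.4,5],[0,0,0,0,0,0.2,5],[0,0,0,0,0,0,5]]';  python3 -c "
from h import *
p,d,P,q,o=held(.0085)"
```

```text
t: 36.87
eef_pos: [0.5386, -0.2262, 0.0552]
tcp_rot: [1.0, -0.0, -0.0, -0.0]
contact_force: [1.1, -0.3, -1.4]
grip_width: 0.0579
t 36.87 tcp [ 0.5386 -0.2262  0.0552] w 0.0579 F [ 1.1 -0.3 -1.4] toolx [ 1.    -0.001 -0.001] tooly [-0.001 -1.    -0.   ] tz [-0.001  0.    -1.   ] q [ 0.41  0.63 -0.08  1.82  0.08  0.69 -1.29]
lid plane z 0.0638 rel 0.0086 slopes [-0.008 -0.001] centre [ 0.5411 -0.2256] r 0.0305 e 0.00051 off [0.0025 0.0007]
```

```bash
python3 -m jog '[[0,0,0,0,0,0.1,5],[0,0,0,0,0,0.1,5],[0,0,0,0,0,0.1,5],[0,0,0,0,0,0,5],[0,0,0,0,0,0,5]]' 60;  python3 -c "
from h import *
p,d,P,q,o=held(.0085)"
```

```text
t: 37.33
eef_pos: [0.5391, -0.2265, 0.0534]
tcp_rot: [1.0, -0.0, 0.0, 0.0]
contact_force: [-0.3, 0.7, 5.4]
grip_width: 0.0571
t 37.33 tcp [ 0.5391 -0.2265  0.0534] w 0.0571 F [-0.3  0.7  5.4] toolx [ 1.    -0.001  0.001] tooly [-0.001 -1.     0.   ] tz [ 0.001 -0.    -1.   ] q [ 0.41  0.64 -0.08  1.82  0.08  0.69 -1.29]
lid plane z 0.0617 rel 0.0083 slopes [-0.017 -0.001] centre [ 0.5415 -0.2257] r 0.0306 e 0.00053 off [0.0024 0.0008]
```

```bash
python3 -m jog '[[0,0,0,0,0,0,6],[0,0,0,0,0,0,7],[0,0,0,0,0,0,8],[0,0,0,0,0,0,8.5],[0,0,0,0,0,-1,8.5]]'; python3 -m jog '[[0,0,0,0,0,-3,8.5],[0,0,0,0,0,-2,4],[0,0,0,0,0,0,0],[0,0,0,0,0,0,0],[0,0,0,0,0,0,0]]' 30;  python3 -c "
from h import *
st();q=camera_params('wrist')
p,d=capture('wrist');P=cloud('wrist',d,q);lidtop(P,(.5415,-.2262));cv2.imwrite('pics/w31.png',p);rim(P,(.542,-.226),tol=.003)"
```

```text
t: 37.8
eef_pos: [0.5376, -0.2259, 0.0613]
tcp_rot: [1.0, -0.0, -0.002, -0.001]
contact_force: [0.1, -0.1, -0.0]
grip_width: 0.0849
t: 38.22
eef_pos: [0.5385, -0.2263, 0.1128]
tcp_rot: [1.0, -0.0, -0.0, -0.0]
contact_force: [0.2, -0.2, -0.6]
grip_width: 0.0385
t 38.22 tcp [ 0.5385 -0.2263  0.1128] w 0.0385 F [ 0.2 -0.2 -0.6] toolx [ 1.    -0.001 -0.   ] tooly [-0.001 -1.    -0.   ] tz [-0.  0. -1.] q [ 0.41  0.56 -0.09  1.77  0.06  0.82 -1.28]
lidtop z 0.0628 slope [0.0041 0.0033] 3602
rim [ 0.5407 -0.2255] r 0.0309 e 0.00053 z 0.0555 397
   box mid [ 0.5584 -0.2249] size [0.0276 0.0602]
```

View pics/w31.png

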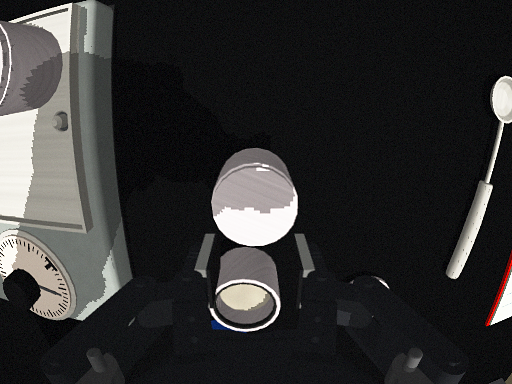

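Lid sits ~1 mm high on the second tin (px 255,200). Press home.

```bash
python3 -m jog '[[0,0,0,0.1,0,1,0],[0,0,0,0,0,2,0],[0,0,0,0,0,1,0],[0,0,0,0,0,0.5,0],[0,0,0,0,0,0,0]]'; python3 -m jog '[[0,0,0,0,0,0.2,0],[0,0,0,0,0,0.2,0],[0,0,0,0,0,0.2,0],[0,0,0,0,0,0.1,0],[0,0,0,0,0,0,0]]'
```

```text
t: 38.68
eef_pos: [0.5386, -0.2259, 0.0657]
tcp_rot: [1.0, -0.0, -0.002, -0.001]
contact_force: [1.0, -0.2, 0.7]
grip_width: -0.0
t: 39.1
eef_pos: [0.54, -0.2265, 0.0612]
tcp_rot: [1.0, -0.0, 0.0, 0.0]
contact_force: [-0.5, 0.8, 0.6]
grip_width: 0.0001
```

```bash
python3 -m jog '[[0,0,0,0,0,0.1,0],[0,0,0,0,0,0.1,0],[0,0,0,0,0,0.05,0],[0,0,0,0,0,0,0],[0,0,0,0,0,0,0]]'
```

```text
t: 39.52
eef_pos: [0.5401, -0.2265, 0.061]
tcp_rot: [1.0, -0.0, 0.001, 0.0]
contact_force: [-5.2, 1.7, 22.7]
grip_width: -0.0
```

```bash
python3 -m jog '[[0,0,0,0,0,-1,0],[0,0,0,0,0,-3,2],[0,0,0,0,0,-3,8.5],[0,0,0,0,0,0,8.5],[0,0,0,0,0,0,8.5]]';  python3 -m jog '[[0,0,0,0,0,0,8.5],[0,0,0,0,0,0,8.5],[0,0,0,0,0,0,8.5],[0,0,0,0,0,0,8.5],[0,0,0,0,0,0,8.5]]'; python3 -c "
from h import *
st();q=camera_params('wrist')
p,d=capture('wrist');P=cloud('wrist',d,q);lidtop(P,(.5415,-.2262));cv2.imwrite('pics/w32.png',p);rim(P,(.542,-.226),z=.0615,tol=.002)"
```

```text
t: 39.93
eef_pos: [0.541, -0.2269, 0.1304]
tcp_rot: [1.0, -0.0, 0.002, 0.001]
contact_force: [0.4, 0.3, -0.8]
grip_width: 0.0483
t: 40.35
eef_pos: [0.5395, -0.2262, 0.1275]
tcp_rot: [1.0, -0.0, -0.001, -0.0]
contact_force: [0.2, -0.1, -0.2]
grip_width: 0.085
t 40.35 tcp [ 0.5395 -0.2262  0.1275] w 0.085 F [ 0.2 -0.1 -0.2] toolx [ 1.    -0.001 -0.001] tooly [-0.001 -1.    -0.001] tz [-0.001  0.001 -1.   ] q [ 0.41  0.54 -0.09  1.75  0.06  0.85 -1.28]
lidtop z 0.0619 slope [-0.0005  0.0019] 3170
rim [ 0.5413 -0.2255] r 0.0212 e 0.00591 z 0.0619 4579
   box mid [ 0.5412 -0.2254] size [0.0544 0.0538]
```

View pics/w32.png

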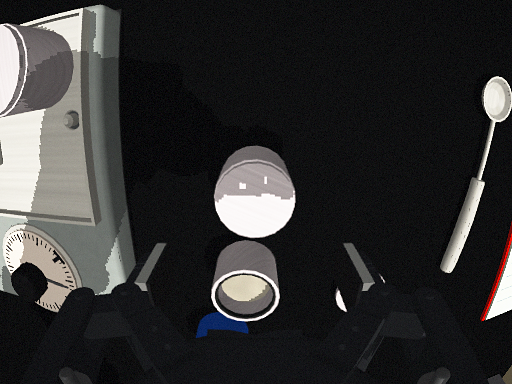

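```bash
python3 -m jog '[[0,0,0,0,0,2,8.5],[0,0,0,0,0,3,8.5],[0,0,0,0,0,3,8.5],[0,0,0,0,0,1.5,8.5],[0,0,0,0,0,1,8.5]]'; python3 -m jog '[[0,0,0,0,0,0,8],[0,0,0,0,0,0,5],[0,0,0,0,0,0,5],[0,0,0,0,0,0,5],[0,0,0,0,0,0,5]]' 50; python3 -c "
from h import *
st()";python3 -m jog '[[0,0,0,0,0,-0.5,5],[0,0,0,0,0,-2.5,5],[0,0,0,0,0,-3,5],[0,0,0,0,0,-3,5],[0,0,0,0,0,-2,5]]'; python3 -c "
from h import *
st()"
```

```text
t: 40.82
eef_pos: [0.5386, -0.2259, 0.0209]
tcp_rot: [1.0, -0.0, -0.002, -0.001]
contact_force: [0.5, -0.1, -0.5]
grip_width: 0.0849
t: 41.23
eef_pos: [0.5406, -0.2266, 0.0245]
tcp_rot: [1.0, -0.0, 0.001, 0.0]
contact_force: [-0.7, 0.3, 2.2]
grip_width: 0.0639
t 41.23 tcp [ 0.5406 -0.2266  0.0245] w 0.0639 F [-0.7  0.3  2.2] toolx [ 1.    -0.001  0.002] tooly [-0.001 -1.     0.001] tz [ 0.002 -0.001 -1.   ] q [ 0.4   0.68 -0.08  1.84  0.08  0.62 -1.3 ]
t: 41.65
eef_pos: [0.5404, -0.2267, 0.1365]
tcp_rot: [1.0, -0.0, 0.001, 0.0]
contact_force: [1.0, -0.3, -4.3]
grip_width: 0.0631
t 41.65 tcp [ 0.5404 -0.2267  0.1365] w 0.0631 F [ 1.  -0.3 -4.3] toolx [ 1.    -0.001  0.002] tooly [-0.001 -1.     0.001] tz [ 0.002 -0.001 -1.   ] q [ 0.42  0.53 -0.09  1.74  0.06  0.87 -1.28]
```

```bash
python3 -m jog '[[0,0,0,0,-2,0,5],[0,0,0,0.5,-4,0,5],[0,0,0,0.7,-4,0,5],[0,0,0,0.8,-4,0,5],[0,0,0,0.7,-2,0,5]]'; python3 -m jog '[[0,0,0,0,-1,0,5],[0,0,0,0,0,0,5],[0,0,0,0,0,0,5],[0,0,0,0,0,1,5],[0,0,0,0,0,0.8,5]]'; python3 -c "
from h import *
st()
p,d=capture('wrist');cv2.imwrite('pics/w33.png',p);st()"
```

```text
t: 42.07
eef_pos: [0.567, -0.06, 0.134]
tcp_rot: [1.0, 0.002, 0.0, -0.002]
contact_force: [0.2, 1.1, -3.3]
grip_width: 0.0635
t: 42.48
eef_pos: [0.5666, -0.0588, 0.1147]
tcp_rot: [1.0, -0.002, 0.0, 0.001]
contact_force: [0.5, 0.3, -3.4]
grip_width: 0.0635
t 42.48 tcp [ 0.5666 -0.0588  0.1147] w 0.0635 F [ 0.5  0.3 -3.4] toolx [ 1.    -0.004  0.   ] tooly [-0.004 -1.     0.001] tz [ 0.    -0.001 -1.   ] q [ 0.12  0.54 -0.09  1.81  0.07  0.8  -1.58]
t 42.53 tcp [ 0.5654 -0.0584  0.1128] w 0.0632 F [-0.5 -0.1 -5.3] toolx [ 1.    -0.004 -0.003] tooly [-0.004 -1.     0.001] tz [-0.003 -0.001 -1.   ] q [ 0.12  0.54 -0.09  1.81  0.07  0.8  -1.58]
```

View pics/w33.png

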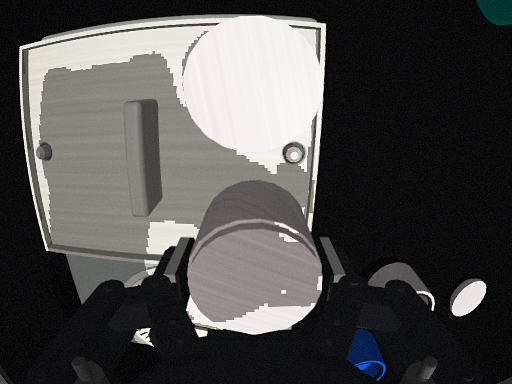

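```bash
python3 -m jog '[[0,0,0,0,-0.15,0.7,5],[0,0,0,0,0,0.5,5],[0,0,0,0,0,0.4,5],[0,0,0,0,0,0.1,5],[0,0,0,0,0,0,5]]'; python3 -c "
from h import *
st()"; python3 -m jog '[[0,0,0,0,0,0,5],[0,0,0,0,0,0.1,5],[0,0,0,0,0,0,5],[0,0,0,0,0,0,5],[0,0,0,0,0,0,5]]'
```

```text
t: 42.95
eef_pos: [0.5667, -0.055, 0.0978]
tcp_rot: [1.0, -0.0, -0.0, -0.0]
contact_force: [0.7, 0.2, -3.8]
grip_width: 0.0632
t 42.95 tcp [ 0.5667 -0.055   0.0978] w 0.0632 F [ 0.7  0.2 -3.8] toolx [ 1.    -0.001 -0.001] tooly [-0.001 -1.    -0.   ] tz [-0.001  0.    -1.   ] q [ 0.11  0.56 -0.09  1.82  0.07  0.76 -1.59]
t: 43.37
eef_pos: [0.567, -0.0549, 0.0975]
tcp_rot: [1.0, -0.0, 0.0, 0.0]
contact_force: [-0.2, 0.3, -3.3]
grip_width: 0.0634
```

```bash
python3 -m jog '[[0,0,0,0,0.1,0.2,5],[0,0,0,0,0,0.15,5],[0,0,0,0,0,0.1,5],[0,0,0,0,0,0.1,5],[0,0,0,0,0,0,5]]'; python3 -m jog '[[0,0,0,0,0,0.1,5],[0,0,0,0,0,0,5],[0,0,0,0,0,0,5],[0,0,0,0,0,0,5],[0,0,0,0,0,0,5]]'
```

```text
t: 43.78
eef_pos: [0.5668, -0.056, 0.0916]
tcp_rot: [1.0, -0.0, -0.0, -0.0]
contact_force: [-0.5, 0.7, -3.1]
grip_width: 0.0635
t: 44.2
eef_pos: [0.5669, -0.0559, 0.0909]
tcp_rot: [1.0, -0.0, 0.0, 0.0]
contact_force: [-0.7, -0.5, -1.5]
grip_width: 0.0637
```

```bash
python3 -m jog '[[0,0,0,0,0,0.1,5],[0,0,0,0,0,0,5],[0,0,0,0,0,0,6.8],[0,0,0,0,0,0,7.2],[0,0,0,0,0,0,7.4]]' ; python3 -m jog '[[0,0,0,0,0,-1,7.4],[0,0,0,0,0,-3,7.4],[0,0,0,0,0,-3,7.4],[0,0,0,0,0,-2,7.4],[0,0,0,0,0,0,7.4]]' ; python3 -c "
from h import *
st();q=camera_params('wrist')
p,d=capture('wrist');cv2.imwrite('pics/w34.png',p);P=cloud('wrist',d,q);lidtop(P,(.655,-.058),lo=.115,hi=.145);lidtop(P,(.567,-.056),lo=.115,hi=.145)"
```

```text
t: 44.62
eef_pos: [0.5674, -0.0558, 0.09]
tcp_rot: [1.0, -0.0, 0.0, -0.0]
contact_force: [0.4, 0.4, -0.3]
grip_width: 0.0739
t: 45.03
eef_pos: [0.5696, -0.056, 0.1852]
tcp_rot: [1.0, -0.0, 0.004, 0.0]
contact_force: [1.0, -0.1, -0.8]
grip_width: 0.0743
t 45.03 tcp [ 0.5696 -0.056   0.1852] w 0.0743 F [ 1.  -0.1 -0.8] toolx [ 1.    -0.001  0.008] tooly [-0.001 -1.     0.001] tz [ 0.008 -0.001 -1.   ] q [ 0.12  0.46 -0.1   1.72  0.05  0.96 -1.57]
lidtop z 0.1277 slope [0.0002 0.0009] 4291
lidtop z 0.1277 slope [0.0034 0.001 ] 3296
```

View pics/w34.png

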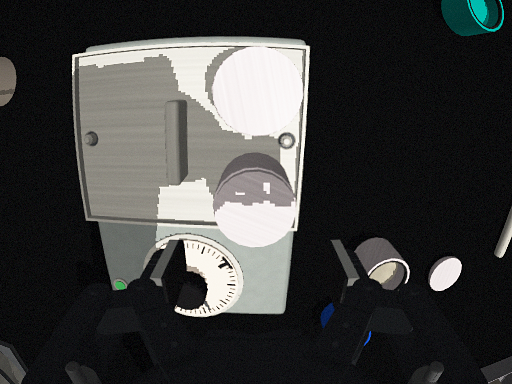

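```bash
python3 -m jog '[[0,0,0,-1,3,0,8],[0,0,0,-2,3.5,0,8.5],[0,0,0,-2,3.5,0,8.5],[0,0,0,-2,3.5,0,8.5],[0,0,0,-2,3.5,0,8.5]]'; python3 -m jog '[[0,0,0,-2,3.5,0,8.5],[0,0,0,-2,3.5,0,8.5],[0,0,0,-2,3,0,8.5],[0,0,0,-1.3,1.8,0,8.5],[0,0,0,0,0.4,0,8.5]]' ; python3 -m jog '[[0,0,0,0,0,1,8.5],[0,0,0,0,0,1,8.5],[0,0,0,0,0,1,8.5],[0,0,0,0,0,0,8.5],[0,0,0,0,0,0,8.5]]'; python3 -c "
from h import *
p,d=capture('scene')
st();q=camera_params('wrist')
p,d=capture('wrist');cv2.imwrite('pics/w35.png',p);P=cloud('wrist',d,q)
lids(p,q);rim(P,(.443,-.217))
p,d=capture('top');P=cloud('top',d);cv2.imwrite('pics/t35.png',p);rim(P,(.44,-.217))
st()
plan([.4045,-.348,.03],0)"
```

```text
t: 45.5
eef_pos: [0.4753, -0.227, 0.1793]
tcp_rot: [1.0, -0.0, -0.0, -0.0]
contact_force: [0.1, -1.2, -0.7]
grip_width: 0.085
t: 45.92
eef_pos: [0.3991, -0.3521, 0.1792]
tcp_rot: [1.0, -0.004, -0.002, 0.001]
contact_force: [-0.4, -0.8, -0.1]
grip_width: 0.0846
t: 46.33
eef_pos: [0.404, -0.3461, 0.1486]
tcp_rot: [1.0, 0.001, -0.001, -0.001]
contact_force: [0.4, -0.5, -0.6]
grip_width: 0.0847
t 46.38 tcp [ 0.4042 -0.3467  0.1493] w 0.0851 F [0.1 0.2 1.1] toolx [ 1.     0.001 -0.001] tooly [ 0.001 -1.    -0.001] tz [-0.001  0.001 -1.   ] q [ 0.7   0.45 -0.05  1.86  0.03  0.84 -0.94]
wrist lid [ 0.403  -0.3487] r 0.0272 e 0.00329 px [258. 176.]
rim [ 0.4429 -0.2181] r 0.0289 e 0.00158 z 0.0552 1429
   box mid [ 0.443  -0.2177] size [0.0596 0.0607]
rim [ 0.4408 -0.217 ] r 0.0288 e 0.00146 z 0.0541 124
   box mid [ 0.4403 -0.2173] size [0.061  0.0591]
t 46.48 tcp [ 0.4043 -0.3474  0.15  ] w 0.0849 F [ 0.2  0.4 -0.6] toolx [1. 0. 0.] tooly [ 0. -1.  0.] tz [ 0. -0. -1.] q [ 0.7   0.45 -0.05  1.86  0.03  0.84 -0.94]
rotvec deg [ 0.01 -0.02  0.02]
shift cm now-frame [ 0.02  0.06 12.  ] goal-frame [ 0.02  0.06 12.  ]
```

View pics/w35.png

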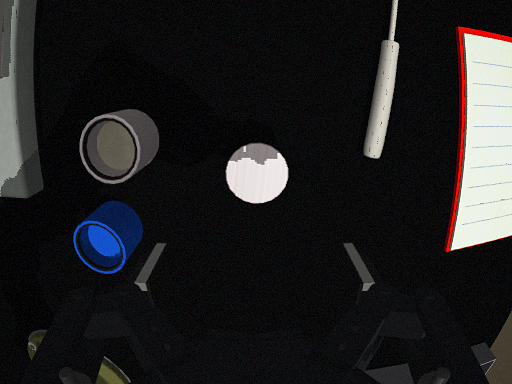

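```bash
python3 -m jog '[[0,0,0,0,0.1,3,8.5],[0,0,0,0,0,3.5,8.5],[0,0,0,0,0,3.5,8.5],[0,0,0,0,0,1.6,8.5],[0,0,0,0,0,0,8.5]]'; python3 -m jog '[[0,0,0,0,0,1.2,8.5],[0,0,0,0,0,1.2,8.5],[0,0,0,0,0,0.5,8.5],[0,0,0,0,0,0.1,8.5],[0,0,0,0,0,0,8.5]]';python3 -m jog '[[0,0,0,0,0,0,8.5],[0,0,0,0,0,0,7],[0,0,0,0,0,0,5],[0,0,0,0,0,0,5],[0,0,0,0,0,0,5]]' 40; python3 -c "
from h import *
held(.009)"
```

```text
t: 46.9
eef_pos: [0.4023, -0.3472, 0.0308]
tcp_rot: [1.0, -0.0, -0.002, -0.002]
contact_force: [-0.3, -0.1, 0.4]
grip_width: 0.0848
t: 47.32
eef_pos: [0.4042, -0.3491, 0.0047]
tcp_rot: [1.0, -0.0, 0.0, 0.0]
contact_force: [-0.1, -0.2, 0.2]
grip_width: 0.085
t: 47.73
eef_pos: [0.404, -0.349, 0.005]
tcp_rot: [1.0, -0.0, 0.001, 0.0]
contact_force: [-1.4, 1.1, 10.2]
grip_width: 0.0586
t 47.73 tcp [ 0.404 -0.349  0.005] w 0.0586 F [-1.4  1.1 10.2] toolx [ 1.    -0.001  0.001] tooly [-0.001 -1.     0.001] tz [ 0.001 -0.001 -1.   ] q [ 0.69  0.66 -0.04  1.99  0.05  0.49 -0.96]
lid plane z 0.0147 rel 0.0097 slopes [-0.011 -0.   ] centre [ 0.4078 -0.3485] r 0.0304 e 0.00062 off [0.0038 0.0006]
```

```bash
python3 -m jog '[[0,0,0,0,0,-0.5,5],[0,0,0,0,0,-1.5,5],[0,0,0,0,0,-3,5],[0,0,0,0,0,-4,5],[0,0,0,0,0,-2,5]]'; python3 -m jog '[[0,0,0,0.5,-2,0,5],[0,0,0,1,-3,0,5],[0,0,0,1,-3,0,5],[0,0,0,1,-3,0,5],[0,0,0,0,-2,0,5]]'; python3 -m jog '[[0,0,0,0,0,1,5],[0,0,0,0,0,1,5],[0,0,0,0,0,1,5],[0,0,0,0,0,0,5],[0,0,0,0,0,0,5]]'; python3 -c "
from h import *
p,d,P,q,o=held(.0095);cv2.imwrite('pics/w36.png',p)
rim(P,(.443,-.218))
p,d,P,q,o=held(.0095)"
```

```text
t: 48.2
eef_pos: [0.4045, -0.3495, 0.1176]
tcp_rot: [1.0, -0.0, 0.001, 0.001]
contact_force: [0.6, -1.1, -0.6]
grip_width: 0.0583
t: 48.62
eef_pos: [0.4408, -0.2156, 0.1143]
tcp_rot: [1.0, 0.001, 0.001, -0.0]
contact_force: [0.2, -0.4, -0.6]
grip_width: 0.0582
t: 49.03
eef_pos: [0.4385, -0.2187, 0.0838]
tcp_rot: [1.0, -0.0, -0.0, -0.0]
contact_force: [-0.0, -0.5, -0.3]
grip_width: 0.0586
t 49.03 tcp [ 0.4385 -0.2187  0.0838] w 0.0586 F [-0.  -0.5 -0.3] toolx [ 1.    -0.001 -0.001] tooly [-0.001 -1.    -0.   ] tz [-0.001  0.    -1.   ] q [ 0.45  0.48 -0.05  2.04  0.04  0.62 -1.2 ]
lid plane z 0.0934 rel 0.0096 slopes [-0.012  0.002] centre [ 0.4424 -0.2179] r 0.0305 e 0.00046 off [0.004  0.0008]
rim [ 0.4428 -0.2167] r 0.0293 e 0.00154 z 0.0553 1349
   box mid [ 0.4601 -0.2161] size [0.0274 0.059 ]
t 49.08 tcp [ 0.4388 -0.2189  0.0842] w 0.0584 F [ 0.7  1.  -1.1] toolx [ 1.    -0.001 -0.   ] tooly [-0.001 -1.    -0.   ] tz [-0.  0. -1.] q [ 0.45  0.48 -0.05  2.04  0.04  0.62 -1.2 ]
lid plane z 0.0938 rel 0.0096 slopes [-0.01   0.001] centre [ 0.4427 -0.2182] r 0.0306 e 0.0004 off [0.0039 0.0007]
```

View pics/w36.png

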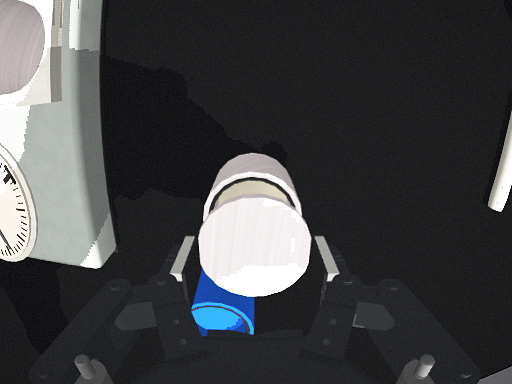

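```bash
python3 -m jog '[[0,0,0,0,-0.03,1,5],[0,0,0,0,0,1,5],[0,0,0,0,0,0.6,5],[0,0,0,0,0,0.3,5],[0,0,0,0,0,0,5]]';  python3 -c "
from h import *
p,d,P,q,o=held(.0095)"; python3 -m jog '[[0,0,0,0,0,0.1,5],[0,0,0,0,0,0.1,5],[0,0,0,0,0,0.1,5],[0,0,0,0,0,0,5],[0,0,0,0,0,0,5]]' 60;  python3 -c "
from h import *
p,d,P,q,o=held(.0095)"
```

```text
t: 49.55
eef_pos: [0.4389, -0.2183, 0.0546]
tcp_rot: [1.0, -0.0, -0.0, -0.0]
contact_force: [-0.2, 0.2, -0.5]
grip_width: 0.0584
t 49.55 tcp [ 0.4389 -0.2183  0.0546] w 0.0584 F [-0.2  0.2 -0.5] toolx [ 1.    -0.001 -0.   ] tooly [-0.001 -1.    -0.   ] tz [-0.  0. -1.] q [ 0.44  0.53 -0.05  2.07  0.04  0.54 -1.21]
lid plane z 0.0643 rel 0.0096 slopes [-0.008  0.001] centre [ 0.4429 -0.2176] r 0.0306 e 0.00048 off [0.004  0.0007]
t: 50.02
eef_pos: [0.4391, -0.2185, 0.0523]
tcp_rot: [1.0, -0.0, 0.0, 0.0]
contact_force: [-0.2, 1.6, 5.5]
grip_width: 0.0577
t 50.02 tcp [ 0.4391 -0.2185  0.0523] w 0.0577 F [-0.2  1.6  5.5] toolx [ 1.    -0.001  0.001] tooly [-0.001 -1.     0.   ] tz [ 0.001 -0.    -1.   ] q [ 0.44  0.54 -0.04  2.07  0.04  0.53 -1.21]
lid plane z 0.0617 rel 0.0093 slopes [-0.015 -0.002] centre [ 0.4431 -0.2177] r 0.0306 e 0.00049 off [0.004  0.0007]
```

Release, close, and press.

```bash
python3 -m jog '[[0,0,0,0,0,0,6],[0,0,0,0,0,0,7],[0,0,0,0,0,0,8],[0,0,0,0,0,0,8.5],[0,0,0,0,0,-1,8.5]]'; python3 -m jog '[[0,0,0,0.1,0,-3,8.5],[0,0,0,0,0,-1,4],[0,0,0,0,0,0,0],[0,0,0,0,0,0,0],[0,0,0,0,0,0,0]]' 30;  python3 -c "
from h import *
st();q=camera_params('wrist')
p,d=capture('wrist');P=cloud('wrist',d,q);lidtop(P,(.443,-.2177));cv2.imwrite('pics/w37.png',p)"; python3 -m jog '[[0,0,0,0,0,0,0],[0,0,0,0,0,1,0],[0,0,0,0,0,1.5,0],[0,0,0,0,0,1,0],[0,0,0,0,0,0,0]]'
```

```text
t: 50.48
eef_pos: [0.4378, -0.2183, 0.0606]
tcp_rot: [1.0, -0.0, -0.001, -0.001]
contact_force: [0.2, -0.3, 0.4]
grip_width: 0.085
t: 50.9
eef_pos: [0.4393, -0.2184, 0.1011]
tcp_rot: [1.0, -0.0, -0.0, -0.0]
contact_force: [1.1, -0.2, -0.3]
grip_width: 0.038
t 50.9 tcp [ 0.4393 -0.2184  0.1011] w 0.038 F [ 1.1 -0.2 -0.3] toolx [ 1.    -0.001 -0.001] tooly [-0.001 -1.    -0.   ] tz [-0.001  0.    -1.   ] q [ 0.45  0.46 -0.05  2.02  0.04  0.66 -1.2 ]
lidtop z 0.0628 slope [0.0028 0.0004] 3961
t: 51.37
eef_pos: [0.4384, -0.2178, 0.0645]
tcp_rot: [1.0, -0.0, -0.002, -0.001]
contact_force: [1.1, -0.2, -0.2]
grip_width: 0.0001
```

View pics/w37.png

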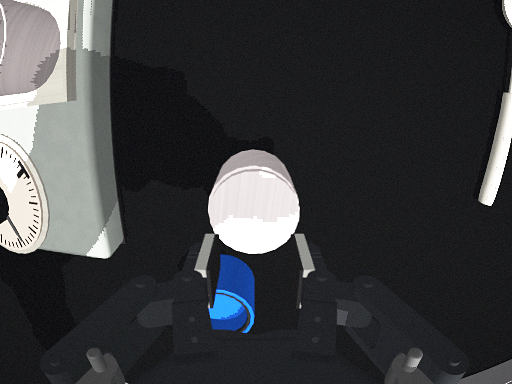

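```bash
python3 -m jog '[[0,0,0,0,0,0.2,0],[0,0,0,0,0,0.2,0],[0,0,0,0,0,0.1,0],[0,0,0,0,0,0.1,0],[0,0,0,0,0,0,0]]'; python3 -m jog '[[0,0,0,0,0,0.1,0],[0,0,0,0,0,0.1,0],[0,0,0,0,0,0.1,0],[0,0,0,0,0,0,0],[0,0,0,0,0,0,0]]'
```

```text
t: 51.78
eef_pos: [0.4401, -0.2186, 0.0611]
tcp_rot: [1.0, -0.0, 0.0, 0.0]
contact_force: [-0.0, 0.2, 0.0]
grip_width: -0.0001
t: 52.2
eef_pos: [0.4401, -0.2187, 0.0609]
tcp_rot: [1.0, -0.001, 0.001, 0.001]
contact_force: [-8.1, 4.6, 37.1]
grip_width: 0.0002
```

```bash
python3 -m jog '[[0,0,0,0,0,-1,0],[0,0,0,0,0,-3,2],[0,0,0,0,0,-3,8.5],[0,0,0,0,0,0,8.5],[0,0,0,0,0,0,8.5]]';  python3 -m jog '[[0,0,0,0,0,0,8.5],[0,0,0,0,0,0,8.5],[0,0,0,0,0,0,8.5],[0,0,0,0,0,0,8.5],[0,0,0,0,0,0,8.5]]'; python3 -c "
from h import *
st();q=camera_params('wrist')
p,d=capture('wrist');P=cloud('wrist',d,q);lidtop(P,(.443,-.2177));cv2.imwrite('pics/w38.png',p);rim(P,(.443,-.218),z=.0615,tol=.002)"
```

```text
t: 52.62
eef_pos: [0.4408, -0.2191, 0.1294]
tcp_rot: [1.0, -0.0, 0.002, 0.001]
contact_force: [-0.1, 0.1, 0.0]
grip_width: 0.0479
t: 53.03
eef_pos: [0.4395, -0.2184, 0.1271]
tcp_rot: [1.0, -0.0, -0.001, -0.0]
contact_force: [-0.0, 0.8, 0.6]
grip_width: 0.085
t 53.03 tcp [ 0.4395 -0.2184  0.1271] w 0.085 F [-0.   0.8  0.6] toolx [ 1.    -0.001 -0.001] tooly [-0.001 -1.    -0.001] tz [-0.001  0.001 -1.   ] q [ 0.45  0.42 -0.05  1.99  0.03  0.73 -1.19]
lidtop z 0.0619 slope [ 0.0013 -0.0005] 3208
rim [ 0.4431 -0.2171] r 0.0212 e 0.00591 z 0.0619 4638
   box mid [ 0.443  -0.2171] size [0.0542 0.0539]
```

View pics/w38.png

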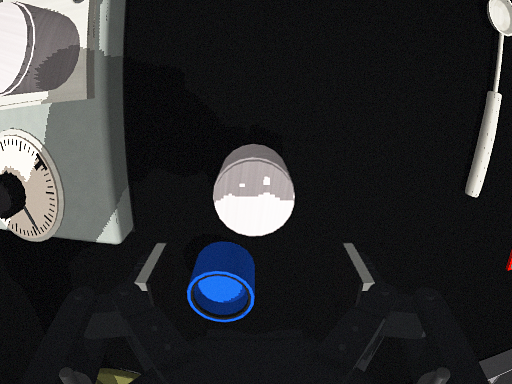

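```bash
python3 -m jog '[[0,0,0,0.2,0,2,8.5],[0,0,0,0,0,3,8.5],[0,0,0,0,0,3,8.5],[0,0,0,0,0,1.5,8.5],[0,0,0,0,0,1,8.5]]'; python3 -m jog '[[0,0,0,0,0,0,8],[0,0,0,0,0,0,5],[0,0,0,0,0,0,5],[0,0,0,0,0,0,5],[0,0,0,0,0,0,5]]' 50; python3 -c "
from h import *
st()";python3 -m jog '[[0,0,0,0,0,-0.5,5],[0,0,0,0,0,-2.5,5],[0,0,0,0,0,-3,5],[0,0,0,0,0,-3,5],[0,0,0,0,0,-3,5]]'; python3 -m jog '[[0,0,0,0,0,-2.5,5],[0,0,0,0,0,-2,5],[0,0,0,0,0,0,5],[0,0,0,1,0,0,5],[0,0,0,2,-1,0,5]]';python3 -c "
from h import *
st();plan([.654,.0765,.18],0)"
```

```text
t: 53.5
eef_pos: [0.4407, -0.218, 0.0205]
tcp_rot: [1.0, -0.0, -0.001, -0.001]
contact_force: [-1.4, 0.5, 0.2]
grip_width: 0.085
t: 53.92
eef_pos: [0.4421, -0.2187, 0.0235]
tcp_rot: [1.0, -0.0, 0.001, 0.0]
contact_force: [0.0, -0.2, -2.3]
grip_width: 0.0616
t 53.92 tcp [ 0.4421 -0.2187  0.0235] w 0.0616 F [ 0.  -0.2 -2.3] toolx [ 1.    -0.001  0.001] tooly [-0.001 -1.     0.   ] tz [ 0.001 -0.    -1.   ] q [ 0.44  0.59 -0.04  2.09  0.05  0.46 -1.21]
t: 54.33
eef_pos: [0.4413, -0.2183, 0.1446]
tcp_rot: [1.0, -0.0, -0.0, -0.0]
contact_force: [0.3, -0.9, -2.7]
grip_width: 0.0618
t: 54.75
eef_pos: [0.4698, -0.2107, 0.1874]
tcp_rot: [1.0, -0.003, -0.001, 0.001]
contact_force: [0.1, -1.4, -3.1]
grip_width: 0.0616
t 54.75 tcp [ 0.4698 -0.2107  0.1874] w 0.0616 F [ 0.1 -1.4 -3.1] toolx [ 1.    -0.005 -0.002] tooly [-0.005 -1.     0.001] tz [-0.002 -0.001 -1.   ] q [ 0.41  0.38 -0.06  1.85  0.03  0.91 -1.23]
rotvec deg [ 0.07  0.12 -0.31]
shift cm now-frame [ 18.27 -28.82   0.67] goal-frame [ 18.42 -28.72   0.74]
```

```bash
python3 -c "
from h import *
p,d=capture('wrist');cv2.imwrite('pics/w39.png',p)
p,d=capture('scene');cv2.imwrite('pics/s39.png',p)"
```

```text
(no output)
```

View pics/w39.png

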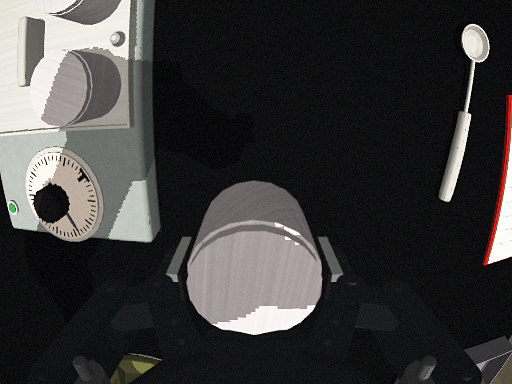

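View pics/s39.png

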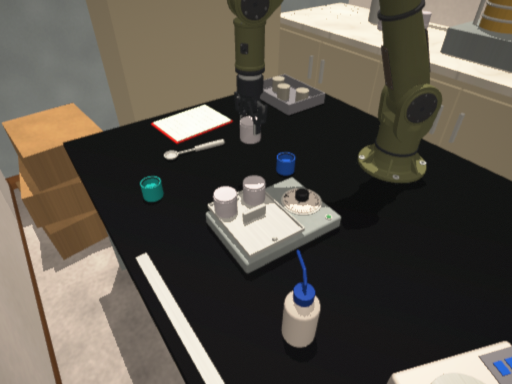

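```bash
python3 -m jog '[[0,0,0,1.5,-2,0,5],[0,0,0,2,-3,0,5],[0,0,0,2,-3,0,5],[0,0,0,2,-3,0,5],[0,0,0,2,-3,0,5]]'; python3 -m jog '[[0,0,0,2,-3,0,5],[0,0,0,2,-3,0,5],[0,0,0,2,-3,0,5],[0,0,0,1.5,-3,0,5],[0,0,0,1,-2,0,5]]'; python3 -m jog '[[0,0,0,0,-0.4,0,5],[0,0,0,0,0,0,5],[0,0,0,0,0,0,5],[0,0,0,0,0,0,5],[0,0,0,0,0,0,5]]';python3 -c "
from h import *
st();plan([.654,.0765,.1],0)
p,d=capture('wrist');cv2.imwrite('pics/w40.png',p)"
```

```text
t: 55.27
eef_pos: [0.5671, -0.0669, 0.1861]
tcp_rot: [1.0, -0.0, -0.001, -0.0]
contact_force: [1.0, 0.4, -3.8]
grip_width: 0.0615
t: 55.68
eef_pos: [0.6526, 0.0759, 0.1854]
tcp_rot: [1.0, 0.001, -0.001, -0.001]
contact_force: [-0.6, 0.7, -2.4]
grip_width: 0.0613
t: 56.1
eef_pos: [0.6517, 0.0733, 0.1875]
tcp_rot: [1.0, -0.002, -0.0, 0.001]
contact_force: [-0.2, 0.3, -3.2]
grip_width: 0.0617
t 56.1 tcp [0.6517 0.0733 0.1875] w 0.0617 F [-0.2  0.3 -3.2] toolx [ 1.    -0.003 -0.001] tooly [-0.003 -1.     0.001] tz [-0.001 -0.001 -1.   ] q [-0.1   0.58 -0.09  1.48  0.06  1.09 -1.77]
rotvec deg [ 0.06  0.04 -0.18]
shift cm now-frame [ 0.24 -0.33  8.75] goal-frame [ 0.23 -0.32  8.75]
```

View pics/w40.png

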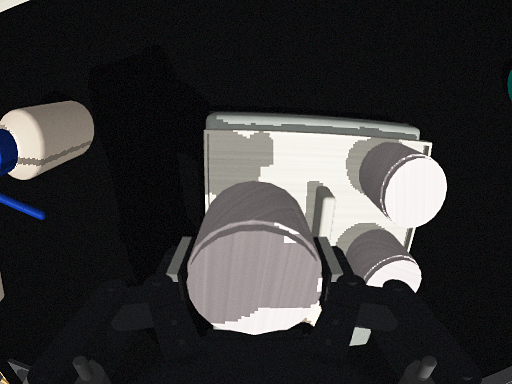

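```bash
python3 -m jog '[[0,0,0,0.2,-0.25,1.5,5],[0,0,0,0,0,2.5,5],[0,0,0,0,0,2.5,5],[0,0,0,0,0,1.5,5],[0,0,0,0,0,0.3,5]]'; python3 -m jog '[[0,0,0,0,0,0,5],[0,0,0,0,0,0,5],[0,0,0,0,0,0,5],[0,0,0,0,0,0.3,5],[0,0,0,0,0,0,5]]';python3 -c "
from h import *
p,d=capture('wrist');cv2.imwrite('pics/w41.png',p)
st()"
```

```text
t: 56.57
eef_pos: [0.652, 0.0765, 0.1018]
tcp_rot: [1.0, -0.001, -0.003, 0.001]
contact_force: [0.1, -0.1, -3.6]
grip_width: 0.062
t: 56.98
eef_pos: [0.6544, 0.0778, 0.1024]
tcp_rot: [1.0, -0.0, 0.001, -0.0]
contact_force: [0.5, -0.3, -3.0]
grip_width: 0.0613
t 57.03 tcp [0.6541 0.0778 0.1023] w 0.0614 F [-1.  -0.4 -2.3] toolx [ 1.    -0.001  0.001] tooly [-0.001 -1.    -0.   ] tz [ 0.001  0.    -1.   ] q [-0.11  0.67 -0.09  1.57  0.07  0.91 -1.79]
```

View pics/w41.png

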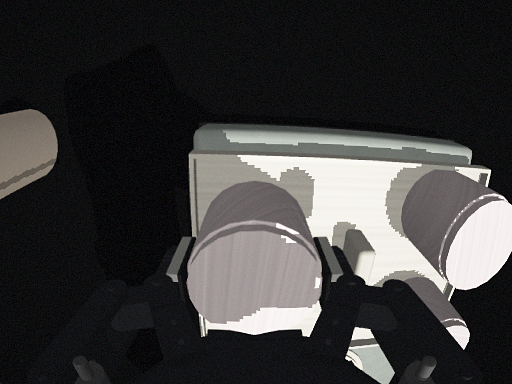

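```bash
python3 -m jog '[[0,0,0,0,0.05,0.4,5],[0,0,0,0,0,0.3,5],[0,0,0,0,0,0.2,5],[0,0,0,0,0,0.1,5],[0,0,0,0,0,0,5]]'; python3 -m jog '[[0,0,0,0,0,0.1,5],[0,0,0,0,0,0.05,5],[0,0,0,0,0,0,5],[0,0,0,0,0,0,5],[0,0,0,0,0,0,5]]'
```

```text
t: 57.45
eef_pos: [0.6538, 0.0773, 0.0913]
tcp_rot: [1.0, -0.0, -0.0, 0.0]
contact_force: [0.4, 0.8, -3.1]
grip_width: 0.0616
t: 57.87
eef_pos: [0.6541, 0.0773, 0.0904]
tcp_rot: [1.0, -0.0, 0.0, -0.0]
contact_force: [1.0, 0.2, -2.5]
grip_width: 0.0615
```

```bash
python3 -m jog '[[0,0,0,0,0,0.1,5],[0,0,0,0,0,0.1,5],[0,0,0,0,0,0,5],[0,0,0,0,0,0,5],[0,0,0,0,0,0,5]]'
```

```text
t: 58.28
eef_pos: [0.6542, 0.0773, 0.0885]
tcp_rot: [1.0, -0.0, 0.0, -0.0]
contact_force: [0.7, -0.4, -1.8]
grip_width: 0.0618
```

```bash
python3 -m jog '[[0,0,0,0,0,0.1,5],[0,0,0,0,0,0,5],[0,0,0,0,0,0,6.6],[0,0,0,0,0,0,7],[0,0,0,0,0,0,7.3]]' ; python3 -m jog '[[0,0,0,0,0,-1,7.4],[0,0,0,0,0,-3,7.4],[0,0,0,0,0,-3,7.4],[0,0,0,0,0,-2,7.4],[0,0,0,0,0,0,7.4]]' ; python3 -c "
from h import *
st();q=camera_params('wrist')
p,d=capture('wrist');cv2.imwrite('pics/w42.png',p);P=cloud('wrist',d,q)
for c in ((.655,-.058),(.567,-.056),(.656,.077)): lidtop(P,c,lo=.115,hi=.145)"
```

```text
t: 58.7
eef_pos: [0.6541, 0.0773, 0.0873]
tcp_rot: [1.0, -0.0, 0.0, 0.0]
contact_force: [-0.6, 0.4, -0.8]
grip_width: 0.0733
t: 59.12
eef_pos: [0.6567, 0.0777, 0.1834]
tcp_rot: [1.0, -0.001, 0.004, -0.001]
contact_force: [0.8, 0.2, 1.0]
grip_width: 0.0738
t 59.12 tcp [0.6567 0.0777 0.1834] w 0.0738 F [0.8 0.2 1. ] toolx [ 1.    -0.001  0.009] tooly [-0.001 -1.    -0.001] tz [ 0.009  0.001 -1.   ] q [-0.1   0.59 -0.09  1.48  0.06  1.07 -1.78]
lidtop z 0.1265 slope [-0.0005  0.0019] 2162
lidtop z 0.1264 slope [-0.0009  0.0018] 407
lidtop z 0.1266 slope [0.0036 0.0004] 3350
```

View pics/w42.png

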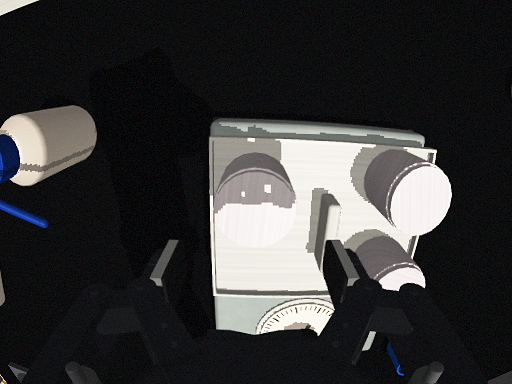

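```bash
python3 -m jog '[[0,0,0,0,0,-3,7.4],[0,0,0,-3,0,-2,7.4],[0,0,0,-4,0,0,7.4],[0,0,0,-4,0,0,7.4],[0,0,0,-4,0,0,7.4]]'; python3 -m jog '[[0,0,0,-1,-3,0,7.4],[0,0,0,0,-3,0,7.4],[0,0,0,0,-4,0,7.4],[0,0,0,0,-4,0,7.4],[0,0,0,0,-4,0,7.4]]';python3 -m jog '[[0,0,0,0,-1,0,7.4],[0,0,0,0,0,0,7.4],[0,0,0,0,0,0,7.4],[0,0,0,0,0,0,7.4],[0,0,0,0,0,0,7.4]]'; python3 -c "
from h import *
st()
p,d=capture('top');cv2.imwrite('pics/t43.png',p);P=cloud('top',d)
for c in ((.653,-.058),(.567,-.056),(.654,.077)): lidtop(P,c,lo=.115,hi=.145)
print([(round(x['score'],2),np.round(x['at'],4)) for n in('tin1','tray','spoon','wash_bottle') for x in spotter.tip_of('top',n)])
p,d=capture('scene');cv2.imwrite('pics/s43.png',cv2.resize(p[130:300,150:400],None,fx=3,fy=3))"
```

```text
t: 59.58
eef_pos: [0.5019, 0.0773, 0.2267]
tcp_rot: [1.0, -0.0, -0.0, 0.0]
contact_force: [-0.7, 0.5, -0.3]
grip_width: 0.0738
t: 60.0
eef_pos: [0.4935, 0.2587, 0.227]
tcp_rot: [1.0, -0.001, -0.0, 0.0]
contact_force: [0.2, -0.4, -0.1]
grip_width: 0.0739
t: 60.42
eef_pos: [0.4945, 0.2655, 0.2271]
tcp_rot: [1.0, -0.002, -0.0, 0.001]
contact_force: [0.2, -2.3, -0.0]
grip_width: 0.0736
t 60.42 tcp [0.4945 0.2655 0.2271] w 0.0736 F [ 0.2 -2.3 -0. ] toolx [ 1.    -0.003 -0.   ] tooly [-0.003 -1.     0.001] tz [-0.    -0.001 -1.   ] q [-0.43  0.41 -0.15  1.68  0.07  1.06 -2.18]
lidtop z 0.1247 slope [0.0094 0.0038] 241
lidtop z 0.125 slope [-0.0122 -0.0011] 253
lidtop z 0.1245 slope [-0.0025 -0.0065] 243
[(0.79, array([ 0.3415, -0.1855, -0.0026])), (0.71, array([ 0.7822, -0.3176, -0.0009])), (0.67, array([ 0.6625, -0.0554,  0.0663])), (0.55, array([0.652 , 0.0739, 0.0646])), (0.49, array([ 0.5673, -0.0571,  0.0628])), (0.83, array([0.6084, 0.013 , 0.0602])), (0.9, array([ 0.5399, -0.4775,  0.0013])), (0.15, array([0.6987, 0.3053, 0.0021])), (0.83, array([0.7001, 0.3074, 0.0009]))]
```

View pics/t43.png

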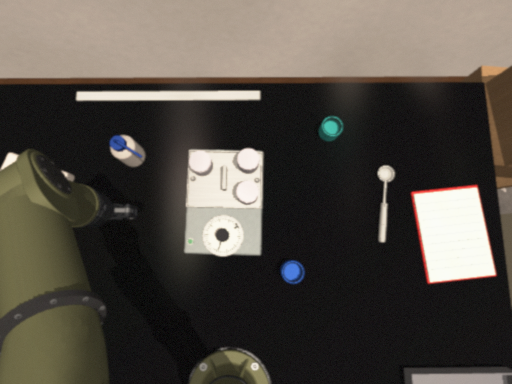

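View pics/s43.png

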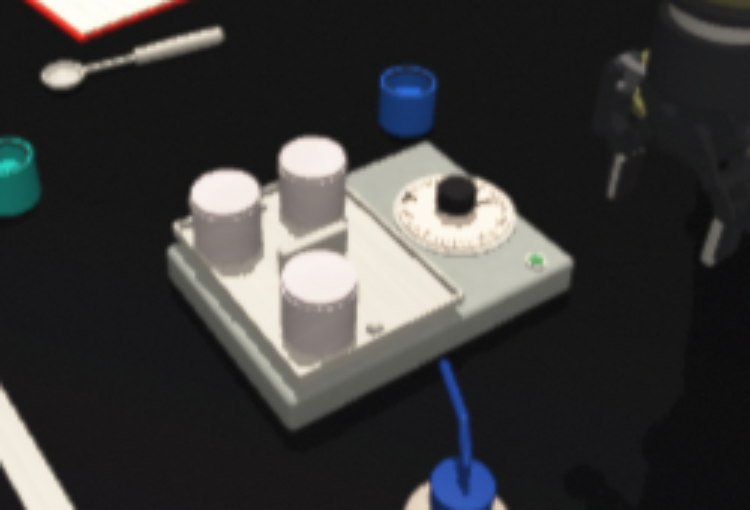

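```bash
python3 -c "
from cell import job
print(job.finish_job())"
```

```text
the job is handed in; nothing more can be done
None
```

The job is handed in, at about 60 s of the 210 s allowed; no verdict was returned.

- **Tray and dial:** I set the tray on both pins and turned the knob in two grips to bring the T mark under the needle. At release the network put the needle tip and the mark about 1 mm apart. I did not touch the dial after that.
- **Tins and lids:** I pressed a lid home on each of the three grey tins at the bench with closed fingers, using about 23 to 37 N. I then stood them on the tray near (+42, −68), (−42, −68) and (+42, +68) mm. I left the blue and turquoise look-alikes alone.

**Last checks:**
- **Lids:** After pressing, each lid top measured 61.9 mm against 61 mm nominal, and the wrist camera reads about 0.5 mm high. Tilt was within 0.002 rad.
- **On the tray:** From the wrist camera all three lid tops lie within 0.2 mm of one height, with tilt within 0.004 rad. All three tins looked upright, and the gripper was well clear.
- **Bystanders:** The bottle showed no change. The spoon read about 5 mm from its first reading, roughly the network's accuracy.

**Did not fully agree:**
- The coarser top camera put the lid tops about 1.5 to 2 mm lower and their tilts up to 0.012 rad; I took this as noise.
- The third tin was gripped at 61.6 mm opening instead of about 64 mm, but it lifted and stood normally.
- The first lid jammed at 31 N while still held, so I released it and pressed it with closed fingers.

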